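# Fetch the lost walnut with the reacher

### The job

One walnut has rolled to the back of the gap under the low wire rack. Pick up the reacher by its grip and trigger, squeeze the trigger to close its jaws on the walnut at the back of the gap, firmly enough to hold it but gently, because the shell is paper-thin; draw it out, carry it in the jaws and set it down (do not drop it) in the wooden walnut tray. Then lay the reacher flat on the bench, clear of the trays and the rack, touch the lost walnut only with the reacher, and leave the other things where they are.

Things in the scene. Friction and masses are not known exactly. Their poses are not given: they have to be found in the camera images.
- reacher: Hand-held pick-up reacher, 0.26 kg, lying flat. Origin: on its underside below the middle of the grip (it balances there); x along the shaft to the jaws, z up. Black base 12 mm high, 44 mm wide, x -70 to 45 mm, with a butt 34 mm high, 50 mm wide at x -70 to -44. 13 mm shaft at z 24.5; grey crosspiece at x 173 to 191 (|y| to 42, z 0 to 28); jaw tips at x = 235.
- trigger (a joint): Travel of the red trigger towards the fixed plate, m: 0 released, 0.014 squeezed. Its spring gives 8 N at 0, rising 0.33 N per mm (11 N at 9 mm). Each jaw moves in as far as the trigger. Once the jaws hold something, squeeze = spring + twice the pinch per jaw. A grip of under 8 N carries the reacher with jaws open; easing back reopens them. With a centred grip, squeezing shifts the reacher half the travel to its -y side.
- reacher_grip (a point): Where to grip: over the reacher's origin, 44 mm above its underside, midway between the two upright grip plates; reacher's axes. Black fixed plate, outer face at y +25 mm (x +/-35, z 8 to 64); red trigger plate, outer face at y -25 when released (x +/-30, z 14 to 62): 50 mm over both. Take both between the fingers from above, closing along y, fingertips no lower than z 18.
- reacher_mouth (a point): Where the walnut should lie between the jaws: 213 mm ahead of the reacher's origin, 18 mm above its underside; reacher's axes. Two orange parallel jaws with black pads run forward from the crosspiece to x = 235 mm, z 9 to 27; open, their pads are 52 mm apart and their outer faces 72 mm apart.
- jaw_left: The orange jaw on the reacher's +y side; origin and axes coincide with the reacher's when open.
- jaw_right: The orange jaw on the reacher's -y side; origin and axes coincide with the reacher's when open.
- walnut: The lost walnut, about 15 g, standing on its blunt end at the back of the gap. Origin: centre of its underside, z up. 39 mm high; not round: 33 to 36 mm thick at mid-height (z 13 to 23 mm) as its seam is turned. The shell cracks when a jaw presses it with over 10 N; about 4 N a jaw holds it well; under 1.5 N a jaw is no hold.
- walnut_mid (a point): Middle of the walnut, 18 mm above its underside.
- rack: Fixed low wire rack. Origin: on the bench under its middle; x points into the gap from open front to back board, y along its width, z up. 160 mm deep (x), 280 wide (y); wires 72 to 78 mm above the bench; front edge x = -80. 8 mm posts at the corners (|y| = 136). Ends open. A tin stands on top.
- rack_back (a point): On the inner face of the rack's plywood back board (120 mm high), at rack x = 74 mm, y = 0, 18 mm up; rack's axes. The walnut's middle lies 20 to 24.5 mm in front of this face: when the tips of the reacher's open jaws touch the board, the walnut is well between the jaws and just clear of the crosspiece.
- nut_tray: Fixed wooden walnut tray holding two other walnuts along its +x side (at x = 48 mm, y = +/-45 mm). Origin: centre of its underside; 160 (x) x 150 (y) x 20 mm high, walls and floor 5 mm thick.
- bolt_tray: Fixed blue tray of the same size with steel bolts; not the place for walnuts. Origin: centre of its underside.
- tin: Blue paint tin on top of the rack, 70 mm diameter, 90 mm high, origin at its underside. Leave alone.
- carton: Cardboard box on the bench, 70 x 90 x 50 mm, origin at its underside. Leave alone.
- mug: Blue mug on the bench, 80 mm diameter, 90 mm high, origin at its underside. Leave alone.
- hammer: Hammer lying on the bench. Leave alone.
- tape: Yellow roll of tape on the bench, 90 mm diameter, 30 mm high, origin at its underside. Leave alone.
There are look-alikes about, which are no part of the job. What is shaped like the nut_tray but orange is not meant.

How it is judged:
On the way, in this order (a step that is already met when the one before it is completed fails the run):
1. both jaws pinch the walnut (over 1.5 N each) where it lies, at the back of the gap (moved less than 25 mm) (contact force between each of jaw_left, jaw_right and walnut above 1.5 N and x of walnut_mid in the frame of reacher between 0.19 and 0.24 m and y of walnut_mid in the frame of reacher between -0.015 and 0.015 m and distance of walnut_mid from where it was at the start of the episode below 0.025 m), for 0.3 s.
2. the walnut is drawn out in front of the rack, held in the jaws and clear of the bench (middle over 30 mm high) (contact force between each of jaw_left, jaw_right and walnut above 1.5 N and x of walnut_mid in the frame of reacher between 0.19 and 0.24 m and y of walnut_mid in the frame of reacher between -0.015 and 0.015 m and x of walnut_mid in the frame of rack below -0.09 m and height (world z) of walnut_mid above 0.03 m), for 0.2 s.
3. the walnut is brought into the walnut tray still in the jaws, its middle less than 50 mm above the bench (contact force between each of jaw_left, jaw_right and walnut above 1.5 N and x of walnut_mid in the frame of reacher between 0.19 and 0.24 m and y of walnut_mid in the frame of reacher between -0.015 and 0.015 m and x of walnut_mid in the frame of nut_tray between -0.075 and 0.075 m and y of walnut_mid in the frame of nut_tray between -0.07 and 0.07 m and height (world z) of walnut_mid below 0.05 m), for 0.1 s.
At the end, for the whole second after the job is handed in: The lost walnut rests on the floor of the walnut tray (its middle within the walls and under 35 mm above the bench), still; the reacher lies flat on the bench (underside within 6 mm of it, tilt under 0.1 rad), still, trigger released (under 2 mm), touching neither the trays, the rack nor the walnut (x of walnut_mid in the frame of nut_tray between -0.075 and 0.075 m and y of walnut_mid in the frame of nut_tray between -0.07 and 0.07 m and height (world z) of walnut_mid below 0.035 m and linear speed of walnut below 0.03 m/s and height (world z) of reacher below 0.006 m and angle between reacher's own z axis and vertical below 0.1 rad and linear speed of reacher below 0.02 m/s and value of joint trigger below 0.002 m and contact force between reacher and nut_tray below 0.05 N and contact force between reacher and bolt_tray below 0.05 N and contact force between reacher and rack below 0.05 N and contact force between reacher and walnut below 0.05 N).
It fails at once if the shell is cracked: a jaw presses the walnut with more than 10 N, or it is pressed against the rack with more than 10 N (contact force between any of jaw_left, jaw_right, rack and walnut above 10 N).
It fails at once if the gripper or arm itself touches the lost walnut (contact force between any of the fingers, the arm and walnut above 0.1 N).
It fails at once if the walnut is dropped or thrown (faster than 0.6 m/s while out of the jaws) (linear speed of walnut above 0.6 m/s and contact force between each of jaw_left, jaw_right and walnut below 0.2 N).
It fails at once if another thing on the bench or rack is moved more than 25 mm (distance of any of tin, carton, mug, hammer, tape from where it was at the start of the episode above 0.025 m).
It also fails if it takes over 69 s, if anything falls off the work surface, if the arm or the gripper's body presses on something with over 40 N, if the wrist force passes 120 N, or if a joint passes its speed limit or range.

### The arm

A 6-joint arm with a two-finger parallel gripper is mounted at the origin on the work surface. World frame = base frame: x ahead of the robot, y to its left, z up, the work surface at z = 0. Lengths are in m, angles in rad, forces in N, time in s.
With the tool pointing down it reaches from about 0.35 to 0.775 m from the base axis. Payload 7.3 kg.
Tool frame: the origin (TCP) lies at the very end of the fingers, on their centre line; the grasp point (between the pads) lies 19 mm behind it; x points along the fingers, y is the direction in which the jaws open and shut, and the axes are right-handed (so a half turn about x gives the same grasp; the last joint's range is limited). The gripper opens to 92 mm and grips with 3 to 60 N. Pads are 19 mm wide; open, the fingers measure 130 mm over their backs; the gripper's body (75 mm by 190 mm) begins 47 mm behind the grasp point.
Start: joints at [-1.484, 0.342, 1.524, -0, 1.275, -0.146], TCP at [0.121, -0.511, 0.227] pointing down, gripper open.
Joint ranges: [-2.53, 2.53], [-0.77, 2.02], [0.04, 2.7], [-1, 4.14], [0.28, 2.66], [-3.11, 3.11]. Speed limits (rad/s): [2.57, 2.57, 3.14, 3.14, 3.14, 3.14].

### API

Orientations are given as [roll, pitch, yaw] about the fixed x, y, z axes, in that order (R = Rz(yaw) Ry(pitch) Rx(roll)).
In Python, from cell import robot gives the robot as it stands.
- The arm moves only by the tool play_rows, never from a script. Its argument "moves" is a list that holds one entry, the list of rows, each a list of 5 numbers: the shift along the tool's x, y, z in m, then the turn about the tool's x in degrees, then the opening, from -1 (shut) to 1 (fully open), so that 0 is half open. A call has exactly 10 rows; each row shifts and turns the pose as measured when the row begins, along the tool's axes as they then stand; what a row does not reach is not made up. A row lasts 1/10 s, in which the tool goes at most 50 mm and 8.59 degrees, less where a joint would pass 70% of its speed; a pose out of reach is approached as far as the arm can. A call with a gripper value outside its range is refused whole. The fingers move at their own pace and stop on an object; "grip_force" is the grip in N (left out, the last holds). Time passes only in rows, so rows that do not move let the fingers close, or fill a call up. It gives the time, the measured TCP pose, the force and the opening at its end, in the units of the state.
- robot.observe(): the state, without advancing time (a new reading comes with each control period).
- robot.read_camera(name): name is "scene" or "top"; returns the picture (480x640x3 uint8, red, green, blue); there is no depth.
- robot.get_calibration(name): a dict with "mtx" (3x3 intrinsics, pixels), "view" (4x4, takes a point from world to camera coordinates). Camera axes: x right, y up, looking along -z (the intrinsics and any distortion apply to the point x, -y, -z); pixel columns grow to the right and rows downward; lengths in m; the calibration is good to about 2 mm. A picture is of the moment at which its call begins. get_calibration takes no time and is no camera call.
- robot.hand_in(): hands the job in, once; it reports no verdict.
Trained networks look in the newest picture that a camera, given by its name, has taken for a name from the list of things; names that differ only in an ending like _2 or _b are one class to them, and where a whole thing is asked for, a point or a joint stands for the part that bears it (a point fixed in the world has none). Each returns a list of dicts, best first, with "score" (0 to 1); they miss things now and then, are a little off and sometimes report something else, mostly with a low value. They report only what shows in the picture. A call takes as long as a camera call. They do not tell look-alikes from the thing itself.
- robot.spot_in(camera, label): "point" ([column, row] in pixels, amid what is visible of it).
The state is a dict: "time": time; "qpos": joint angles; "qvel": joint speeds; "joint_efforts": joint torques, N m; "tool_pos": TCP position; "tool_rot": TCP orientation; "contact_force": force on the tool from outside, world axes, zero at the start; "torque": the same for the moment, N m; "opening": finger opening in m.
Only numpy, scipy, OpenCV 4.12 (cv2) and the standard library are available. Lean on these libraries where they do the work, as an engineer would, in place of code of your own. Each camera call takes 0.05 s, during which the arm holds its last target.

## Working session

There is one attempt and no reset: what is moved stays moved. The work goes in short steps, Python scripts to look and compute and a tool call to move; the robot and the scene stay as the last step left them, time stands still between calls to the robot, and variables do not carry over. Pictures are saved under pics/ and viewed, and the job is handed in when it is done.

Besides the shell and the picture viewer there is one more tool, called by a JSON object that holds its "fn" and its "kwargs". play_rows: Moves the arm, as the interface text tells. Its arguments: {"type":"object","properties":{"moves":{"type":"array"},"grip_force":{"type":"number"}},"required":["moves"]}

```bash
ls; mkdir -p pics; python3 - <<'E'
from cell import robot
import cv2
print(robot.observe())
for c in ("scene","top"):
    im=robot.read_camera(c); cv2.imwrite(f"pics/{c}0.png",im[:,:,::-1])
    print(c,robot.get_calibration(c))
E
```

```text
pics
{'time': 0.0, 'qpos': array([-1.48401927e+00,  3.42714440e-01,  1.52504023e+00,  1.55363446e-05,
        1.27542108e+00, -1.46001498e-01]), 'qvel': array([ 0.00100705,  0.00032539,  0.00138501,  0.00176965,  0.00159524,
       -0.00098797]), 'joint_efforts': array([ 4.20894594e-04, -4.31240952e+01, -2.44216257e+01,  7.18799606e-02,
        5.60735771e-02, -1.18567600e-04]), 'tool_pos': array([ 0.12109639, -0.51040648,  0.22604118]), 'tool_rot': array([-1.72618193,  1.56921316,  1.64818474]), 'contact_force': array([-0.48943868, -0.33299224,  0.06748125]), 'torque': array([0.04607035, 0.02243272, 0.02291646]), 'opening': 0.0921472864318626}
scene {'mtx': array([[584.8641686 ,   0.        , 309.83727388],
       [  0.        , 584.8641686 , 235.20063777],
       [  0.        ,   0.        ,   1.        ]]), 'view': array([[ 0.78840884,  0.6151382 , -0.0040626 , -0.3916155 ],
       [-0.45883958,  0.59245757,  0.66216332,  0.18910503],
       [ 0.40972887, -0.52019133,  0.74934854, -1.81698226],
       [ 0.        ,  0.        ,  0.        ,  1.        ]])}
top {'mtx': array([[519.29042472,   0.        , 318.6086769 ],
       [  0.        , 519.29042472, 234.77601232],
       [  0.        ,   0.        ,   1.        ]]), 'view': array([[-0.00415534, -0.99998611,  0.00324194, -0.00538557],
       [ 0.98346913, -0.00349977,  0.18104206, -0.52731531],
       [-0.1810282 ,  0.00394064,  0.98347001, -1.24862674],
       [ 0.        ,  0.        ,  0.        ,  1.        ]])}
```

View pics/scene0.png

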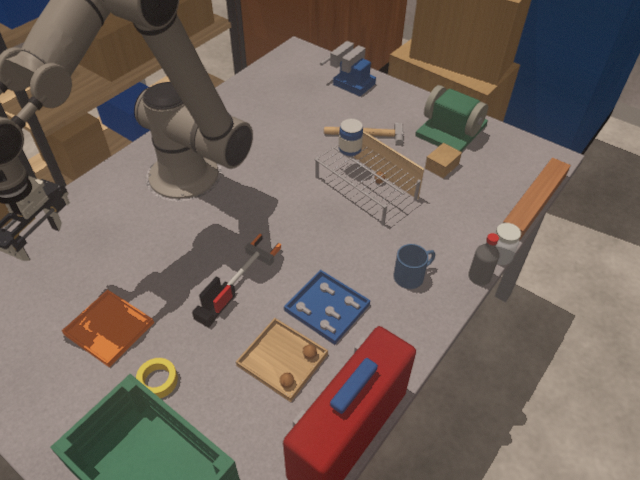

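View pics/top0.png

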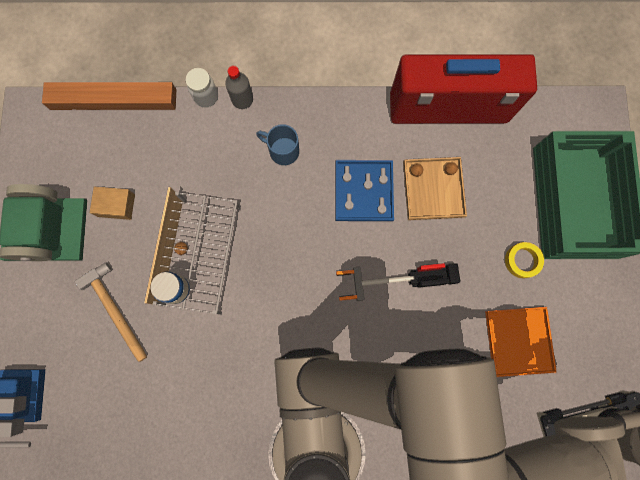

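```bash
cat > h.py <<'E'
from cell import robot
import numpy as np, cv2
def ray(cam,uv,z):
    c=robot.get_calibration(cam);K=c["mtx"];V=c["view"];R=V[:3,:3];t=V[:3,3]
    d=np.linalg.inv(K)@np.array([uv[0],uv[1],1.]); d=np.array([d[0],-d[1],-d[2]])
    o=-R.T@t; d=R.T@d; s=(z-o[2])/d[2]; return o+s*d
def proj(cam,P):
    c=robot.get_calibration(cam);K=c["mtx"];V=c["view"]
    p=np.atleast_2d(P)@V[:3,:3].T+V[:3,3]; p=p*[1,-1,-1]; q=p@K.T; return q[:,:2]/q[:,2:]
E
python3 - <<'E'
from h import *
for c in ("top","scene"):
    for l in ["reacher","walnut","rack","nut_tray","trigger","jaw_left","jaw_right","bolt_tray"]:
        r=robot.spot_in(c,l)
        print(c,l,[(np.round(x["point"],1).tolist(),round(x["score"],2),np.round(ray(c,x["point"],0.02)[:2],3).tolist()) for x in r[:4]])
E
```

```text
top reacher [([418.4, 277.5], 0.84, [0.422, -0.258])]
top walnut [([182.3, 243.0], 0.5, [0.512, 0.339])]
top rack [([168.3, 239.8], 0.95, [0.521, 0.375]), ([112.2, 202.5], 0.45, [0.619, 0.524])]
top nut_tray [([436.6, 191.3], 0.77, [0.646, -0.314]), ([519.5, 338.7], 0.67, [0.27, -0.502])]
top trigger [([432.1, 267.6], 0.72, [0.447, -0.294])]
top jaw_left [([178.7, 243.5], 0.45, [0.511, 0.348])]
top jaw_right []
top bolt_tray [([363.8, 189.1], 0.83, [0.653, -0.125])]
scene reacher [([220.4, 290.0], 0.91, [0.41, -0.261])]
scene walnut []
scene rack [([388.4, 167.0], 0.95, [0.495, 0.397])]
scene nut_tray [([278.4, 355.7], 0.97, [0.649, -0.316]), ([105.2, 328.0], 0.93, [0.267, -0.516])]
scene trigger [([222.9, 299.4], 0.72, [0.435, -0.278])]
scene jaw_left [([348.3, 135.3], 0.24, [0.307, 0.447])]
scene jaw_right [([273.9, 248.6], 0.4, [0.428, -0.071])]
scene bolt_tray [([325.4, 307.6], 0.56, [0.655, -0.14])]
```

```bash
python3 - <<'E'
import cv2
im=cv2.imread("pics/top0.png")
a=cv2.resize(im[175:325,130:255],None,fx=4.6,fy=4,interpolation=cv2.INTER_CUBIC)
a=cv2.resize(im[175:325,130:260],None,fx=4,fy=4,interpolation=cv2.INTER_CUBIC)
cv2.imwrite("pics/t_rack.png",a)
a=cv2.resize(im[245:310,325:475],None,fx=5,fy=5,interpolation=cv2.INTER_CUBIC)
cv2.imwrite("pics/t_re.png",a)
im=cv2.imread("pics/scene0.png")
a=cv2.resize(im[225:330,185:290],None,fx=5,fy=5,interpolation=cv2.INTER_CUBIC)
cv2.imwrite("pics/s_re.png",a)
a=cv2.resize(im[110:230,300:440],None,fx=5,fy=5,interpolation=cv2.INTER_CUBIC)
cv2.imwrite("pics/s_rack.png",a)
E
```

```text
(no output)
```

View pics/t_rack.png

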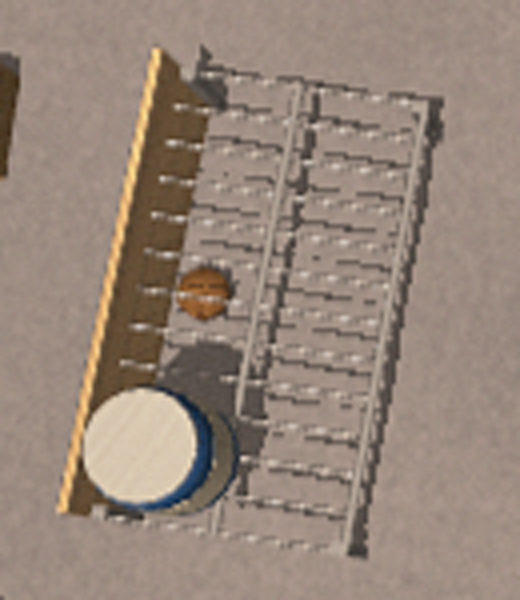

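View pics/t_re.png

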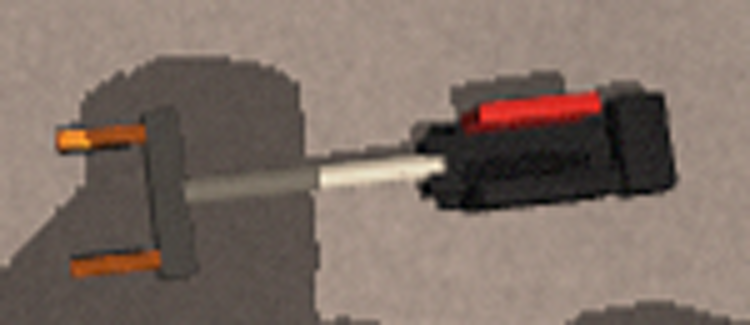

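View pics/s_re.png

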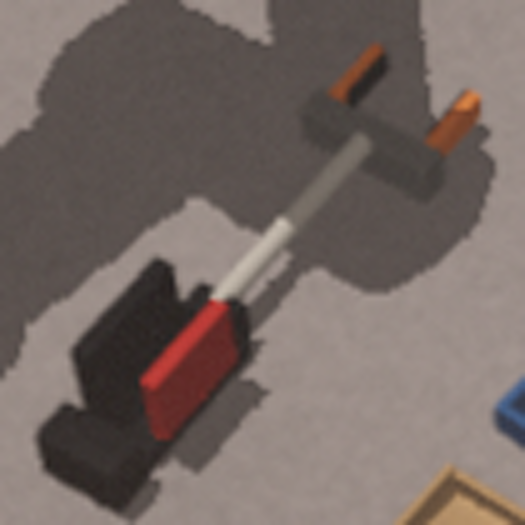

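View pics/s_rack.png

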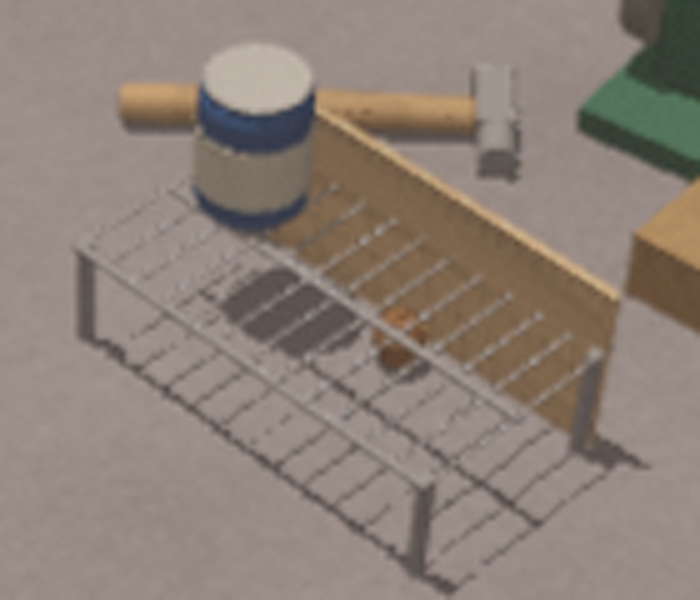

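```bash
cat > fit.py <<'E'
from h import *
from scipy.optimize import least_squares
def fit(obs,x0):
    def T(p,L):
        c,s=np.cos(p[2]),np.sin(p[2]); L=np.array(L,float)
        return np.array([p[0]+c*L[0]-s*L[1],p[1]+s*L[0]+c*L[1],L[2]+0])
    def f(p): return np.concatenate([proj(c,T(p,L))[0]-uv for c,L,uv in obs])
    r=least_squares(f,x0,loss="soft_l1"); print(np.round(r.x,4),np.degrees(r.x[2]).round(2)); print(np.round(r.fun.reshape(-1,2),1).tolist()); return r.x
E
python3 - <<'E'
from fit import *
mm=lambda *a:np.array(a)/1000
T=lambda u,v:np.array([130+u/4,175+v/4]); S=lambda u,v:np.array([300+u/5,110+v/5])
rk=[("top",mm(77,-140,120),T(158,47)),("top",mm(77,140,120),T(67,513)),("top",mm(-78,-138,78),T(428,101)),("top",mm(-78,138,78),T(353,546)),
("scene",mm(-76,-136,0),S(420,573)),("scene",mm(-76,136,0),S(87,341)),("scene",mm(80,-140,120),S(618,297))]
p=fit(rk,[.5,.35,1.4])
T=lambda u,v:np.array([325+u/5,245+v/5]); S=lambda u,v:np.array([185+u/5,225+v/5])
re=[("top",mm(235,-36,27),T(57,132)),("top",mm(235,36,27),T(73,276)),("top",mm(191,-42,28),T(142,113)),("top",mm(173,-42,28),T(175,108)),("top",mm(191,42,28),T(162,278)),("top",mm(173,42,28),T(197,272)),
("top",mm(-70,-25,34),T(663,92)),("top",mm(-70,25,34),T(677,187)),
("scene",mm(30,-25,62),S(217,305)),("scene",mm(-30,-25,62),S(143,380)),("scene",mm(-30,-25,14),S(163,438)),("scene",mm(30,-25,14),S(240,352)),("scene",mm(-70,25,34),S(40,440)),("scene",mm(191,-42,28),S(442,160)),("scene",mm(173,42,28),S(303,112))]
q=fit(re,[.42,-.26,1.5])
import json; json.dump({"rack":p.tolist(),"re":q.tolist()},open("poses.json","w"))
for c,uv in (("top",(180.8,248.3)),("scene",(380,177.6))): 
    w=ray(c,uv,0.02); d=w[:2]-p[:2]; cc,s=np.cos(p[2]),np.sin(p[2]); print(w, d@[cc,s], d@[-s,cc])
for c,uv in (("top",(169,288)),): 
    w=ray(c,uv,0.12); d=w[:2]-p[:2]; print(w)
for n,P in (("nut",(436.6,191.3)),("bolt",(363.8,189.1))): print(n,ray("top",P,0.01))
E
```

```text
[0.4837 0.2921 1.4335] 82.13
[[0.1, -0.3], [0.4, -0.0], [-0.9, -0.2], [-0.9, 0.5], [-0.8, 1.0], [-1.0, 0.7], [1.0, -0.3]]
[ 0.4245 -0.2883  1.667 ] 95.51
[[-0.3, -0.0], [-0.4, -0.1], [-0.1, -0.4], [0.4, -0.1], [-0.3, 0.1], [-0.1, 0.6], [0.3, -0.1], [0.4, 0.8], [2.1, 0.0], [1.8, 1.9], [0.2, 1.4], [-0.5, 1.9], [-2.4, -1.2], [0.4, -1.7], [-1.1, -0.6]]
[0.49881595 0.34235613 0.02      ] 0.05187528002823404 -0.008094712060294124
[0.50063642 0.34113652 0.02      ] 0.05091639562348406 -0.01006501280419823
[0.39024391 0.33908587 0.12      ]
nut [ 0.64877336 -0.31649645  0.01      ]
bolt [ 0.65533732 -0.12625159  0.01      ]
```

```bash
cat >> h.py <<'E'
from scipy.spatial.transform import Rotation as Rn
def st():
    o=robot.observe(); M=Rn.from_euler("xyz",o["tool_rot"]).as_matrix()
    y=M[:,1]; return o,M,np.degrees(np.arctan2(y[1],y[0]))
def to(goal,yaw_r=None,flip=False):
    """goal world TCP, yaw_r reacher yaw deg -> shift in tool axes, turn about tool x"""
    o,M,yy=st(); d=M.T@(np.array(goal)-o["tool_pos"])
    t=None
    if yaw_r is not None:
        want=yaw_r+90+(180 if flip else 0)   # world yaw of tool y
        t=-((want-yy+180)%360-180)           # tool x is down
    print("t",round(o["time"],2),"pos",o["tool_pos"].round(4),"yaw_y",round(yy,2),"down",M[:,0].round(3),"open",round(o["opening"],4),"F",o["contact_force"].round(1),"q6",o["qpos"].round(2)[[0,5]])
    print(" shift mm",(d*1000).round(1),"turn",t)
E
python3 - <<'E'
from h import *
to((.4245,-.288,.12),95.5); to((.4245,-.288,.12),95.5,True)
o,M,y=st(); print(M.round(3))
E
```

```text
t 0.9 pos [ 0.1211 -0.5109  0.2268] yaw_y -76.66 down [ 0. -0. -1.] open 0.0914 F [-0.4  0.4 -0.1] q6 [-1.48 -0.15]
 shift mm [ 106.7 -146.9 -346.6] turn 97.83852464230387
t 0.9 pos [ 0.1211 -0.5109  0.2268] yaw_y -76.66 down [ 0. -0. -1.] open 0.0914 F [-0.4  0.4 -0.1] q6 [-1.48 -0.15]
 shift mm [ 106.7 -146.9 -346.6] turn -82.16147535769619
[[ 0.     0.231 -0.973]
 [-0.    -0.973 -0.231]
 [-1.     0.     0.   ]]
```

```bash
cat >> h.py <<'E'
def plan(goal,yaw_r,n=10,op=1,flip=True):
    """straight line, n equal rows, constant world step & turn; tool pointing down"""
    o,M,yy=st(); p=o["tool_pos"]; want=yaw_r+90+(180 if flip else 0)
    dy=(want-yy+180)%360-180; d=(np.array(goal)-p)/n
    rows=[]
    for i in range(n):
        a=np.radians(yy+dy*i/n); y=np.array([np.cos(a),np.sin(a),0]); x=np.array([0,0,-1]); z=np.cross(x,y)
        rows.append([round(float(d@x),4),round(float(d@y),4),round(float(d@z),4),round(-dy/n,2),op])
    print("t",round(o["time"],2),"pos",p.round(4),"yaw_r",round((yy+90)%360,2),"open",round(o["opening"],4),"F",o["contact_force"].round(1))
    print(rows)
E
python3 - <<'E'
from h import *
plan((.4245,-.288,.15),95.5)
E
```

```text
t 0.9 pos [ 0.1211 -0.5109  0.2268] yaw_r 13.34 open 0.0914 F [-0.4  0.4 -0.1]
[[0.0077, -0.0147, -0.0347, np.float64(-8.22), 1], [0.0077, -0.0096, -0.0364, np.float64(-8.22), 1], [0.0077, -0.0043, -0.0374, np.float64(-8.22), 1], [0.0077, 0.0011, -0.0376, np.float64(-8.22), 1], [0.0077, 0.0065, -0.0371, np.float64(-8.22), 1], [0.0077, 0.0117, -0.0358, np.float64(-8.22), 1], [0.0077, 0.0167, -0.0337, np.float64(-8.22), 1], [0.0077, 0.0213, -0.031, np.float64(-8.22), 1], [0.0077, 0.0256, -0.0276, np.float64(-8.22), 1], [0.0077, 0.0292, -0.0237, np.float64(-8.22), 1]]
```

{"fn": "play_rows", "kwargs": {"moves": [[[0.008,-0.015,-0.035,-8.2,1],[0.008,-0.01,-0.036,-8.2,1],[0.008,-0.004,-0.037,-8.2,1],[0.008,0.001,-0.038,-8.2,1],[0.008,0.006,-0.037,-8.2,1],[0.008,0.012,-0.036,-8.2,1],[0.008,0.017,-0.034,-8.2,1],[0.008,0.021,-0.031,-8.2,1],[0.008,0.026,-0.028,-8.2,1],[0.008,0.029,-0.024,-8.2,1]]], "grip_force": 7}}

```text
time: 1.9
tool_pos: [0.4281, -0.2773, 0.1447]
tool_rot: [0.125, 1.563, -1.306]
contact_force: [0.5, 0.1, 0.7]
opening: 0.0919
```

```bash
python3 - <<'E'
from h import *
plan((.4245,-.288,.095),95.5)
im=robot.read_camera("top"); cv2.imwrite("pics/t1.png",im[:,:,::-1])
E
```

```text
t 1.9 pos [ 0.4281 -0.2773  0.1447] yaw_r 98.03 open 0.0919 F [0.5 0.1 0.7]
[[0.005, -0.0005, 0.001, np.float64(0.25), 1], [0.005, -0.0005, 0.001, np.float64(0.25), 1], [0.005, -0.0005, 0.001, np.float64(0.25), 1], [0.005, -0.0005, 0.001, np.float64(0.25), 1], [0.005, -0.0005, 0.001, np.float64(0.25), 1], [0.005, -0.0005, 0.001, np.float64(0.25), 1], [0.005, -0.0005, 0.001, np.float64(0.25), 1], [0.005, -0.0005, 0.001, np.float64(0.25), 1], [0.005, -0.0005, 0.001, np.float64(0.25), 1], [0.005, -0.0005, 0.001, np.float64(0.25), 1]]
```

View pics/t1.png

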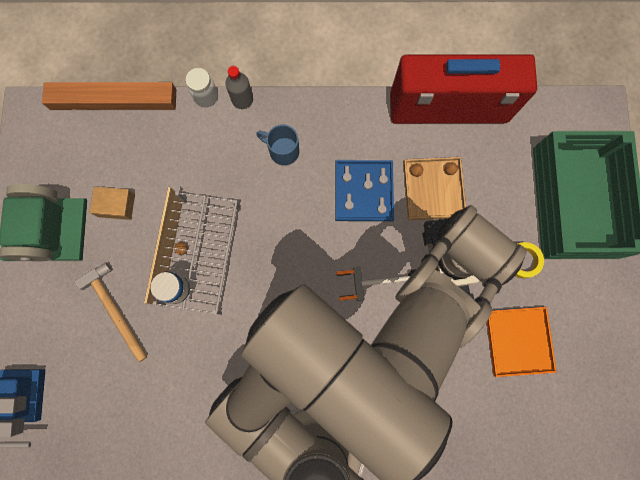

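{"fn": "play_rows", "kwargs": {"moves": [[[0.01,-0.002,0.0025,0.6,1],[0.01,-0.001,0.0025,0.6,1],[0.01,-0.001,0.0025,0.6,1],[0.01,-0.001,0.0025,0.6,1],[0.005,0,0,0,1],[0.005,0,0,0,1],[0,0,0,0,1],[0,0,0,0,1],[0,0,0,0,1],[0,0,0,0,1]]]}}

```text
time: 2.95
tool_pos: [0.4254, -0.2872, 0.0891]
tool_rot: [0.294, 1.566, -1.179]
contact_force: [0.3, -0.2, -0.2]
opening: 0.0915
```

```bash
python3 - <<'E'
from h import *
plan((.4245,-.288,.025),95.5)
im=robot.read_camera("scene"); cv2.imwrite("pics/s2.png",im[:,:,::-1])
im=cv2.resize(im[200:350,130:320],None,fx=4,fy=4,interpolation=cv2.INTER_CUBIC);cv2.imwrite("pics/s2z.png",im[:,:,::-1])
E
```

```text
t 2.95 pos [ 0.4254 -0.2872  0.0891] yaw_r 95.63 open 0.0915 F [ 0.3 -0.2 -0.2]
[[0.0064, -0.0001, 0.0001, np.float64(0.01), 1], [0.0064, -0.0001, 0.0001, np.float64(0.01), 1], [0.0064, -0.0001, 0.0001, np.float64(0.01), 1], [0.0064, -0.0001, 0.0001, np.float64(0.01), 1], [0.0064, -0.0001, 0.0001, np.float64(0.01), 1], [0.0064, -0.0001, 0.0001, np.float64(0.01), 1], [0.0064, -0.0001, 0.0001, np.float64(0.01), 1], [0.0064, -0.0001, 0.0001, np.float64(0.01), 1], [0.0064, -0.0001, 0.0001, np.float64(0.01), 1], [0.0064, -0.0001, 0.0001, np.float64(0.01), 1]]
```

View pics/s2z.png

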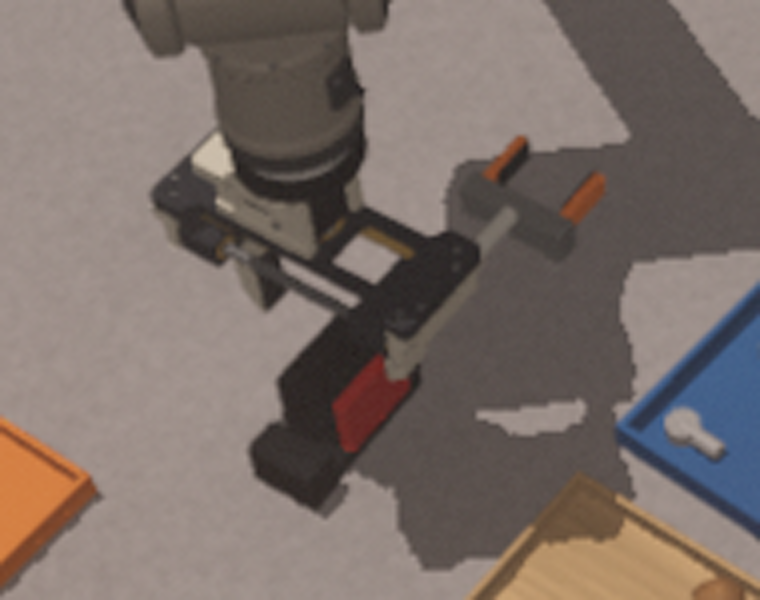

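The fingers straddle the grip, with the red trigger at about (370,395) in the zoom and the near finger in front of it. I'll go down.

{"fn": "play_rows", "kwargs": {"moves": [[[0.01,0,0,0,1],[0.01,0,0,0,1],[0.01,0,0,0,1],[0.01,0,0,0,1],[0.01,-0.001,0.001,0,1],[0.008,0,0,0,1],[0.004,0,0,0,1],[0,0,0,0,1],[0,0,0,0,1],[0,0,0,0,1]]], "grip_force": 7}}

```text
time: 4.0
tool_pos: [0.4245, -0.2882, 0.0209]
tool_rot: [0.174, 1.567, -1.298]
contact_force: [-0.7, 0.1, 0.3]
opening: 0.092
```

```bash
python3 - <<'E'
from h import *
plan((.4245,-.288,.025),95.5)
E
```

```text
t 4.0 pos [ 0.4245 -0.2882  0.0209] yaw_r 95.66 open 0.092 F [-0.7  0.1  0.3]
[[-0.0004, 0.0, -0.0, np.float64(0.02), 1], [-0.0004, 0.0, -0.0, np.float64(0.02), 1], [-0.0004, 0.0, -0.0, np.float64(0.02), 1], [-0.0004, 0.0, -0.0, np.float64(0.02), 1], [-0.0004, 0.0, -0.0, np.float64(0.02), 1], [-0.0004, 0.0, -0.0, np.float64(0.02), 1], [-0.0004, 0.0, -0.0, np.float64(0.02), 1], [-0.0004, 0.0, -0.0, np.float64(0.02), 1], [-0.0004, 0.0, -0.0, np.float64(0.02), 1], [-0.0004, 0.0, -0.0, np.float64(0.02), 1]]
```

{"fn": "play_rows", "kwargs": {"moves": [[[-0.004,0,0,0,1],[0,0,0,0,0.5],[0,0,0,0,0.2],[0,0,0,0,-1],[0,0,0,0,-1],[0,0,0,0,-1],[0,0,0,0,-1],[0,0,0,0,-1],[0,0,0,0,-1],[0,0,0,0,-1]]], "grip_force": 7}}

```text
time: 5.0
tool_pos: [0.4252, -0.2888, 0.0268]
tool_rot: [0.399, 1.564, -1.072]
contact_force: [0.6, -0.1, 1.2]
opening: 0.0496
```

```bash
python3 - <<'E'
from h import *
plan((.4245,-.288,.025),95.5)
E
```

```text
t 5.0 pos [ 0.4252 -0.2888  0.0268] yaw_r 95.68 open 0.0496 F [ 0.6 -0.1  1.2]
[[0.0002, -0.0001, -0.0001, np.float64(0.02), 1], [0.0002, -0.0001, -0.0001, np.float64(0.02), 1], [0.0002, -0.0001, -0.0001, np.float64(0.02), 1], [0.0002, -0.0001, -0.0001, np.float64(0.02), 1], [0.0002, -0.0001, -0.0001, np.float64(0.02), 1], [0.0002, -0.0001, -0.0001, np.float64(0.02), 1], [0.0002, -0.0001, -0.0001, np.float64(0.02), 1], [0.0002, -0.0001, -0.0001, np.float64(0.02), 1], [0.0002, -0.0001, -0.0001, np.float64(0.02), 1], [0.0002, -0.0001, -0.0001, np.float64(0.02), 1]]
```

{"fn": "play_rows", "kwargs": {"moves": [[[-0.002,0,0,0,-1],[-0.004,0,0,0,-1],[-0.006,0,0,0,-1],[-0.008,0,0,0,-1],[-0.008,0,0,0,-1],[-0.008,0,0,0,-1],[-0.004,0,0,0,-1],[0,0,0,0,-1],[0,0,0,0,-1],[0,0,0,0,-1]]]}}

```text
time: 6.0
tool_pos: [0.4245, -0.288, 0.07]
tool_rot: [0.311, 1.566, -1.161]
contact_force: [0.3, 0.6, -2.9]
opening: 0.0497
```

```bash
python3 - <<'E'
from h import *
to((.4245,-.288,.025),95.5,True)
for c in ("scene","top"):
  im=robot.read_camera(c); cv2.imwrite(f"pics/{c}3.png",im[:,:,::-1])
  b=im[200:350,130:320] if c=="scene" else im[190:340,320:510]
  im=cv2.resize(b,None,fx=4,fy=4,interpolation=cv2.INTER_CUBIC);cv2.imwrite(f"pics/{c}3z.png",im[:,:,::-1])
E
```

```text
t 6.0 pos [ 0.4245 -0.288   0.07  ] yaw_y 5.67 down [ 0.002 -0.005 -1.   ] open 0.0497 F [ 0.3  0.6 -2.9] q6 [-0.74 -0.84]
 shift mm [45.  -0.  -0.2] turn 0.16887318415774644
```

View pics/scene3z.png

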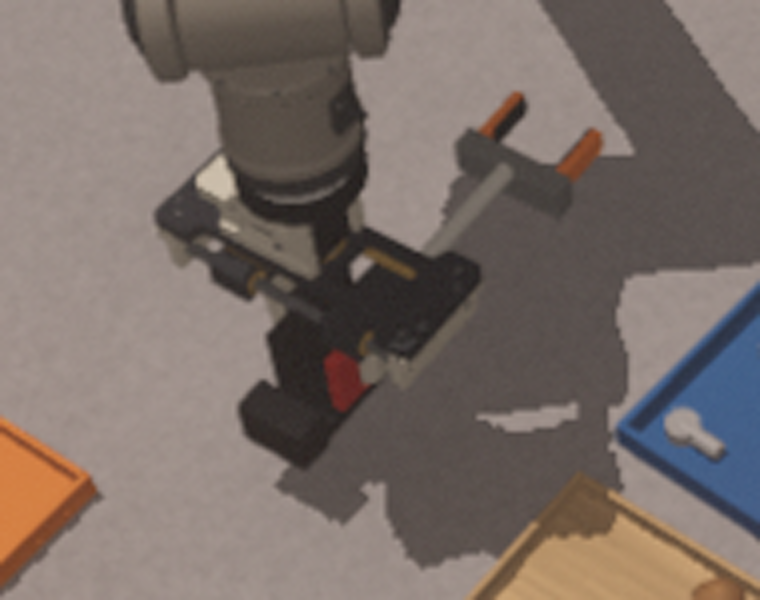

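View pics/top3z.png

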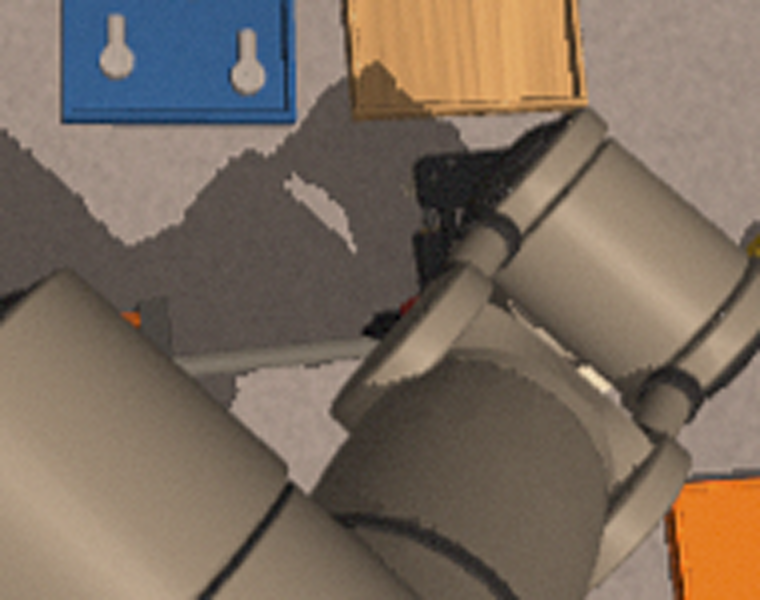

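```bash
cat >> h.py <<'E'
import json
def rack2w(x,y):
    p=json.load(open("poses.json"))["rack"]; c,s=np.cos(p[2]),np.sin(p[2]); return np.array([p[0]+c*x-s*y,p[1]+s*x+c*y])
def w2rack(w):
    p=json.load(open("poses.json"))["rack"]; c,s=np.cos(p[2]),np.sin(p[2]); d=np.array(w[:2])-p[:2]; return np.array([c*d[0]+s*d[1],-s*d[0]+c*d[1]])
E
python3 - <<'E'
from h import *
g=rack2w(-.335,-.006); print(g)
plan((*g,.06),82.13,op=-1)
E
```

```text
[ 0.44377448 -0.04058944]
t 6.1 pos [ 0.4244 -0.2879  0.0698] yaw_r 95.67 open 0.0498 F [ 0.1  0.1 -3.4]
[[0.001, 0.0044, -0.0244, np.float64(1.35), -1], [0.001, 0.0038, -0.0245, np.float64(1.35), -1], [0.001, 0.0032, -0.0246, np.float64(1.35), -1], [0.001, 0.0026, -0.0247, np.float64(1.35), -1], [0.001, 0.002, -0.0247, np.float64(1.35), -1], [0.001, 0.0015, -0.0248, np.float64(1.35), -1], [0.001, 0.0009, -0.0248, np.float64(1.35), -1], [0.001, 0.0003, -0.0248, np.float64(1.35), -1], [0.001, -0.0003, -0.0248, np.float64(1.35), -1], [0.001, -0.0009, -0.0248, np.float64(1.35), -1]]
```

Smoothed start and stop, a little short, then correct.

{"fn": "play_rows", "kwargs": {"moves": [[[0.001,0.003,-0.012,0.7,-1],[0.001,0.004,-0.022,1.3,-1],[0.001,0.003,-0.03,1.7,-1],[0.001,0.003,-0.032,1.7,-1],[0.001,0.002,-0.032,1.7,-1],[0.001,0.001,-0.032,1.7,-1],[0.001,0.001,-0.03,1.7,-1],[0.001,0.001,-0.024,1.3,-1],[0.001,0,-0.016,1,-1],[0.001,0,-0.008,0.5,-1]]]}}

```text
time: 7.1
tool_pos: [0.4443, -0.0429, 0.0561]
tool_rot: [0.169, 1.566, -1.549]
contact_force: [-0.6, -0.8, -2.4]
opening: 0.0497
```

```bash
python3 - <<'E'
from h import *
g=rack2w(-.335,-.006)
plan((*g,.031),82.13,op=-1,n=5)
E
```

```text
t 7.1 pos [ 0.4443 -0.0429  0.0561] yaw_r 81.58 open 0.0497 F [-0.6 -0.8 -2.4]
[[0.005, -0.0002, -0.0004, np.float64(-0.11), -1], [0.005, -0.0002, -0.0004, np.float64(-0.11), -1], [0.005, -0.0002, -0.0004, np.float64(-0.11), -1], [0.005, -0.0002, -0.0004, np.float64(-0.11), -1], [0.005, -0.0002, -0.0004, np.float64(-0.11), -1]]
```

{"fn": "play_rows", "kwargs": {"moves": [[[0.005,0,0,-0.3,-1],[0.005,0,0,-0.2,-1],[0.005,0,0,0,-1],[0.005,0,0,0,-1],[0.003,0,0,0,-1],[0,0,0,0,-1],[0,0,0,0,-1],[0,0,0,0,-1],[0,0,0,0,-1],[0,0,0,0,-1]]]}}

```text
time: 8.1
tool_pos: [0.4444, -0.0456, 0.0306]
tool_rot: [0.063, 1.566, -1.647]
contact_force: [0.5, 0.4, -2.9]
opening: 0.0497
```

```bash
python3 - <<'E'
from h import *
g=rack2w(-.335,-.006)
plan((*g,.03),82.13,op=-1,n=5)
for c in ("scene","top"):
  im=robot.read_camera(c); cv2.imwrite(f"pics/{c}4.png",im[:,:,::-1])
  b=im[110:260,230:430] if c=="scene" else im[175:325,130:330]
  im=cv2.resize(b,None,fx=4,fy=4,interpolation=cv2.INTER_CUBIC);cv2.imwrite(f"pics/{c}4z.png",im[:,:,::-1])
E
```

```text
t 8.1 pos [ 0.4444 -0.0456  0.0306] yaw_r 82.06 open 0.0497 F [ 0.5  0.4 -2.9]
[[0.0001, -0.0003, -0.001, np.float64(-0.01), -1], [0.0001, -0.0003, -0.001, np.float64(-0.01), -1], [0.0001, -0.0003, -0.001, np.float64(-0.01), -1], [0.0001, -0.0003, -0.001, np.float64(-0.01), -1], [0.0001, -0.0003, -0.001, np.float64(-0.01), -1]]
```

View pics/scene4z.png

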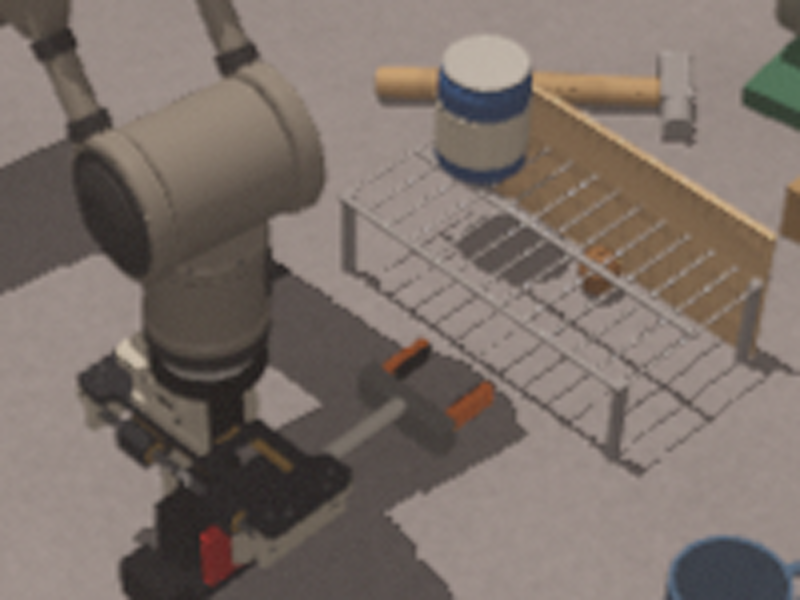

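View pics/top4z.png

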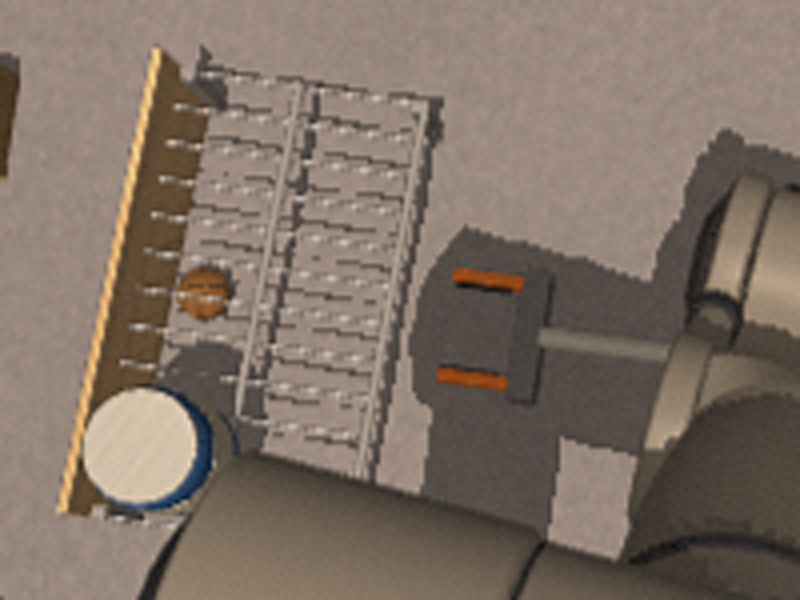

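```bash
python3 - <<'E'
from fit import *
from h import *
o,M,yy=st(); h=o["tool_pos"][2]-.0258
mm=lambda a,b,c:np.array([a,b,c+1000*h])/1000
T=lambda u,v:np.array([130+u/4,175+v/4])
re=[("top",mm(235,-36,27),T(454,268)),("top",mm(235,-26,27),T(453,281)),("top",mm(235,36,27),T(437,383)),("top",mm(235,26,27),T(440,370)),("top",mm(191,-42,28),T(522,267)),("top",mm(173,-42,28),T(553,270)),("top",mm(191,42,28),T(508,398)),("top",mm(173,42,28),T(536,403))]
q=fit(re,[.444,-.045,1.43])
print(w2rack(o["tool_pos"]),w2rack(q), yy+90)
im=cv2.imread("pics/top4.png")
# walnut colour blob
hsv=cv2.cvtColor(im,cv2.COLOR_BGR2HSV)
m=cv2.inRange(hsv,(3,110,50),(20,255,255)); m[:, :172]=0;m[:,192:]=0;m[:235]=0;m[262:]=0
ys,xs=np.nonzero(m);print(len(xs),xs.min(),xs.max(),ys.min(),ys.max(),xs.mean(),ys.mean())
for z in (.015,.02,.025): print(z, w2rack(ray("top",((xs.min()+xs.max())/2,(ys.min()+ys.max())/2),z)),w2rack(ray("top",(xs.mean(),ys.mean()),z)))
E
```

```text
[ 0.45   -0.0474  1.4599] 83.65
[[-0.1, 0.3], [-0.4, 0.9], [0.3, -0.2], [0.1, -0.9], [0.5, -0.0], [-0.2, -0.0], [-0.3, 0.3], [-0.1, -0.2]]
[-0.33984794 -0.00728483] [-0.34090588 -0.01309825] 82.05629750368574
139 172 187 235 254 179.22302158273382 246.40287769784172
0.015 [ 0.05834653 -0.01791597] [ 0.05815691 -0.0129816 ]
0.02 [ 0.05690923 -0.01727794] [ 0.05672033 -0.01236243]
0.025 [ 0.05547193 -0.01663992] [ 0.05528376 -0.01174326]
```

{"fn": "play_rows", "kwargs": {"moves": [[[0,-0.001,-0.006,0,-1],[0,0,-0.013,0,-1],[0,0,-0.016,0,-1],[0,0,-0.017,0,-1],[0,0,-0.017,0,-1],[0,0,-0.016,0,-1],[0,0,-0.014,0,-1],[0,0,-0.01,0,-1],[0,0,-0.006,0,-1],[0,0,-0.003,0,-1]]]}}

```text
time: 9.2
tool_pos: [0.4597, 0.0829, 0.0302]
tool_rot: [0.093, 1.566, -1.615]
contact_force: [-0.8, -0.0, -3.1]
opening: 0.0496
```

```bash
python3 - <<'E'
from h import *
g=rack2w(-.166,-.006)
plan((*g,.03),82.13,op=-1,n=5)
print(w2rack(st()[0]["tool_pos"]))
for c in ("scene","top"):
  im=robot.read_camera(c); cv2.imwrite(f"pics/{c}5.png",im[:,:,::-1])
  b=im[110:230,300:440] if c=="scene" else im[195:315,130:270]
  im=cv2.resize(b,None,fx=5,fy=5,interpolation=cv2.INTER_CUBIC);cv2.imwrite(f"pics/{c}5z.png",im[:,:,::-1])
E
```

```text
t 9.2 pos [0.4597 0.0829 0.0302] yaw_r 82.13 open 0.0496 F [-0.8 -0.  -3.1]
[[0.0, 0.0002, -0.0089, np.float64(-0.0), -1], [0.0, 0.0002, -0.0089, np.float64(-0.0), -1], [0.0, 0.0002, -0.0089, np.float64(-0.0), -1], [0.0, 0.0002, -0.0089, np.float64(-0.0), -1], [0.0, 0.0002, -0.0089, np.float64(-0.0), -1]]
[-0.21050896 -0.00487228]
```

View pics/scene5z.png

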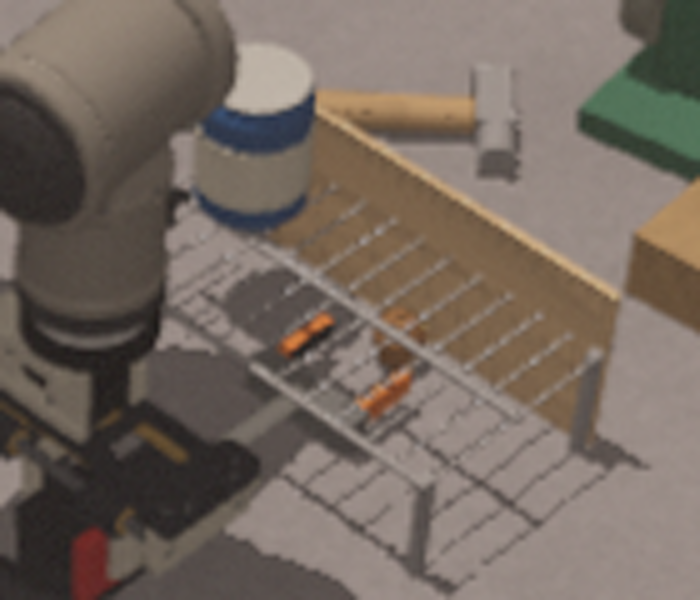

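View pics/top5z.png

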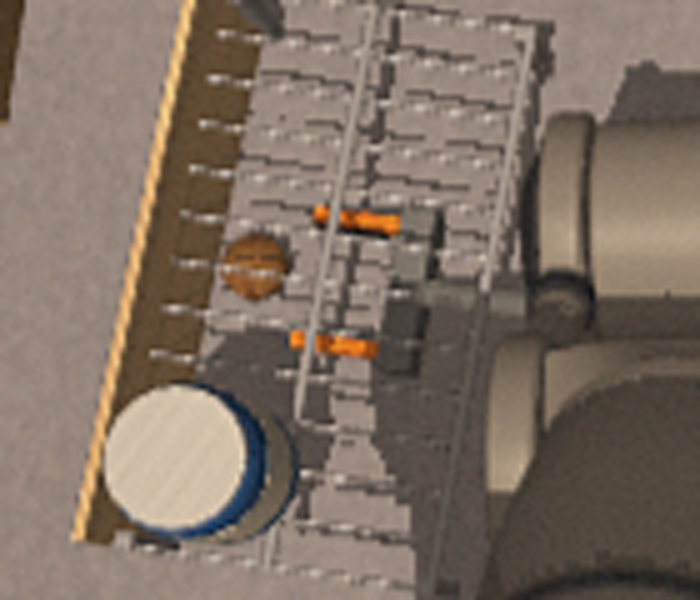

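{"fn": "play_rows", "kwargs": {"moves": [[[0,0,-0.003,0,-1],[0,0,-0.005,0,-1],[0,0,-0.006,0,-1],[0,0,-0.006,0,-1],[0,0,-0.006,0,-1],[0,0,-0.006,0,-1],[0,0,-0.005,0,-1],[0,0,-0.004,0,-1],[0,0,-0.002,0,-1],[0,0,0,0,-1]]]}}

```text
time: 10.3
tool_pos: [0.4662, 0.1276, 0.0299]
tool_rot: [0.034, 1.566, -1.676]
contact_force: [0.2, 0.1, -3.8]
opening: 0.0501
```

```bash
python3 - <<'E'
from h import *
g=rack2w(-.166,-.006)
plan((*g,.03),82.13,op=-1,n=5)
print(w2rack(st()[0]["tool_pos"]))
for c in ("scene","top"):
  im=robot.read_camera(c); cv2.imwrite(f"pics/{c}6.png",im[:,:,::-1])
  b=im[140:220,330:430] if c=="scene" else im[215:295,140:240]
  im=cv2.resize(b,None,fx=7,fy=7,interpolation=cv2.INTER_CUBIC);cv2.imwrite(f"pics/{c}6z.png",im[:,:,::-1])
E
```

```text
t 10.3 pos [0.4662 0.1276 0.0299] yaw_r 81.99 open 0.0501 F [ 0.2  0.1 -3.8]
[[-0.0, 0.0002, 0.0001, np.float64(-0.03), -1], [-0.0, 0.0002, 0.0001, np.float64(-0.03), -1], [-0.0, 0.0002, 0.0001, np.float64(-0.03), -1], [-0.0, 0.0002, 0.0001, np.float64(-0.03), -1], [-0.0, 0.0002, 0.0001, np.float64(-0.03), -1]]
[-0.16527872 -0.00522132]
```

View pics/scene6z.png

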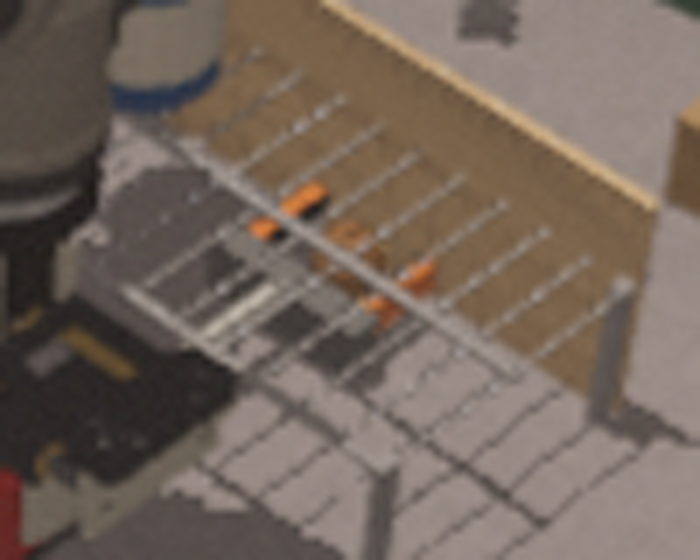

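View pics/top6z.png

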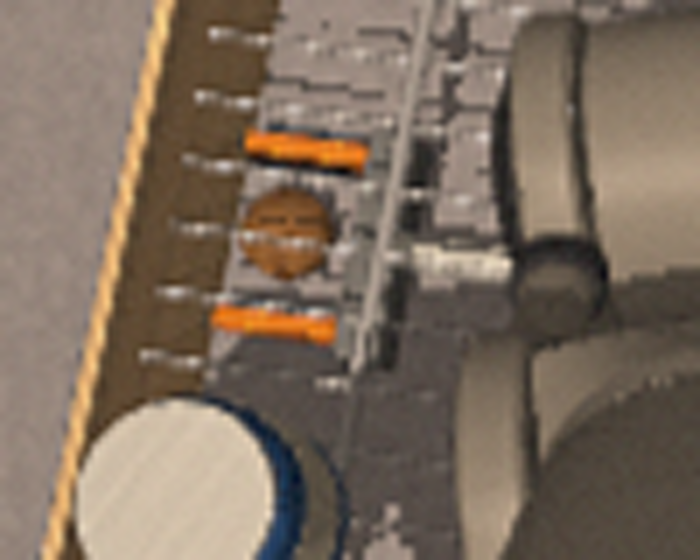

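{"fn": "play_rows", "kwargs": {"moves": [[[0,-0.001,0,0,-1],[0,-0.001,0,0,-1],[0,0,0,0,-1],[0,0,0,0,-1],[0,0,0,0,-1],[0,0,0,0,-1],[0,0,0,0,-1],[0,0,0,0,-1],[0,0,0,0,-1],[0,0,0,0,-1]]], "grip_force": 10}}

```text
time: 11.4
tool_pos: [0.464, 0.1269, 0.0299]
tool_rot: [0.006, 1.566, -1.706]
contact_force: [0.1, 0.4, -2.4]
opening: 0.0435
```

{"fn": "play_rows", "kwargs": {"moves": [[[0,0,0,0,-1],[0,0,0,0,-1],[0,0,0,0,-1],[0,0,0,0,-1],[0,0,0,0,-1],[0,0,0,0,-1],[0,0,0,0,-1],[0,0,0,0,-1],[0,0,0,0,-1],[0,0,0,0,-1]]], "grip_force": 13}}

```text
time: 12.4
tool_pos: [0.464, 0.1269, 0.0299]
tool_rot: [-0.006, 1.566, -1.718]
contact_force: [-0.8, -0.5, -3.3]
opening: 0.041
```

```bash
python3 - <<'E'
from h import *
o=st()[0]
print(w2rack(o["tool_pos"]),o["opening"],o["contact_force"])
for c in ("scene","top"):
  im=robot.read_camera(c); cv2.imwrite(f"pics/{c}7.png",im[:,:,::-1])
  b=im[140:220,330:430] if c=="scene" else im[215:295,140:240]
  im=cv2.resize(b,None,fx=7,fy=7,interpolation=cv2.INTER_CUBIC);cv2.imwrite(f"pics/{c}7z.png",im[:,:,::-1])
E
```

```text
[-0.16632123 -0.00311272] 0.040966490573100756 [-0.7551158  -0.47091697 -3.26797721]
```

View pics/top7z.png

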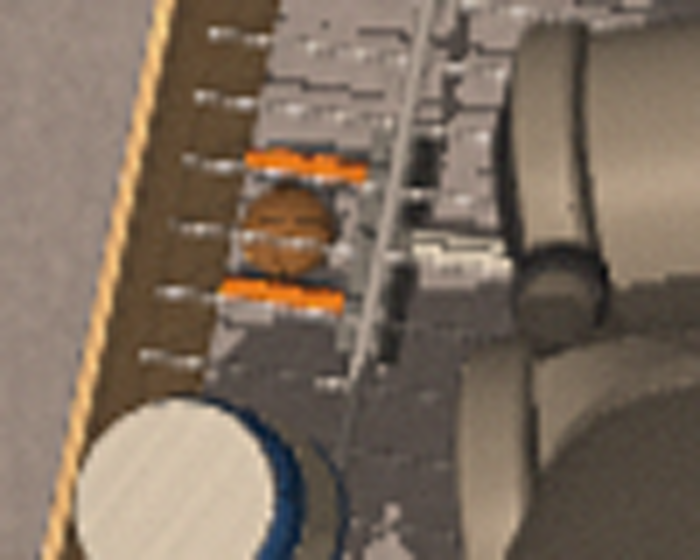

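{"fn": "play_rows", "kwargs": {"moves": [[[0,0,0,0,-1],[0,0,0,0,-1],[0,0,0,0,-1],[0,0,0,0,-1],[0,0,0,0,-1],[0,0,0,0,-1],[0,0,0,0,-1],[0,0,0,0,-1],[0,0,0,0,-1],[0,0,0,0,-1]]], "grip_force": 16}}

```text
time: 13.5
tool_pos: [0.464, 0.1269, 0.0299]
tool_rot: [0.005, 1.566, -1.707]
contact_force: [0.4, -0.4, -2.8]
opening: 0.041
```

{"fn": "play_rows", "kwargs": {"moves": [[[0,0,0,0,-1],[0,0,0,0,-1],[0,0,0,0,-1],[0,0,0,0,-1],[0,0,0,0,-1],[0,0,0,0,-1],[0,0,0,0,-1],[0,0,0,0,-1],[0,0,0,0,-1],[0,0,0,0,-1]]], "grip_force": 20}}

```text
time: 14.5
tool_pos: [0.464, 0.1269, 0.0299]
tool_rot: [0.014, 1.566, -1.698]
contact_force: [-0.1, -0.4, -2.0]
opening: 0.0406
```

```bash
python3 - <<'E'
from h import *
o=st()[0]
print(w2rack(o["tool_pos"]),o["opening"],o["contact_force"])
for c in ("scene","top"):
  im=robot.read_camera(c); cv2.imwrite(f"pics/{c}8.png",im[:,:,::-1])
  b=im[140:220,330:430] if c=="scene" else im[215:295,140:240]
  im=cv2.resize(b,None,fx=7,fy=7,interpolation=cv2.INTER_CUBIC);cv2.imwrite(f"pics/{c}8z.png",im[:,:,::-1])
E
```

```text
[-0.16629627 -0.0031416 ] 0.0405602995254418 [-0.1322328 -0.4160342 -1.98312  ]
```

View pics/top8z.png

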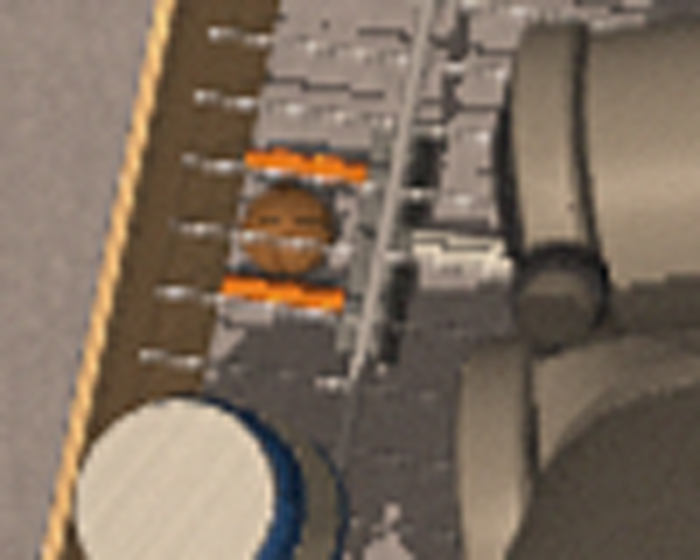

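View pics/scene8z.png

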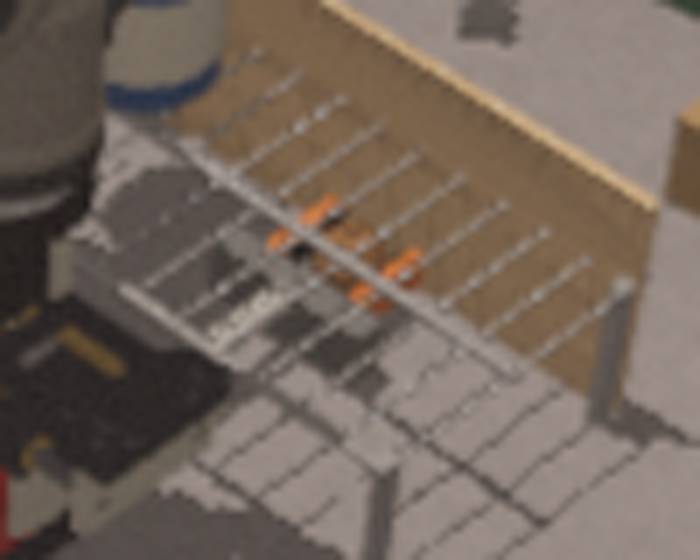

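{"fn": "play_rows", "kwargs": {"moves": [[[-0.002,0,0,0,-1],[-0.003,0,0,0,-1],[-0.003,0,0,0,-1],[-0.002,0,0,0,-1],[0,0,0.004,0,-1],[0,0,0.008,0,-1],[0,0,0.012,0,-1],[0,0,0.014,0,-1],[0,0,0.015,0,-1],[0,0,0.015,0,-1]]]}}

```text
time: 15.6
tool_pos: [0.4535, 0.0554, 0.0412]
tool_rot: [0.028, 1.566, -1.682]
contact_force: [0.1, -0.6, -3.7]
opening: 0.0408
```

{"fn": "play_rows", "kwargs": {"moves": [[[0,0,0.015,0,-1],[0,0,0.016,0,-1],[0,0,0.016,0,-1],[0,0,0.016,0,-1],[0,0,0.016,0,-1],[0,0,0.014,0,-1],[0,0,0.012,0,-1],[0,0,0.008,0,-1],[0,0,0.004,0,-1],[0,0,0,0,-1]]]}}

```text
time: 16.6
tool_pos: [0.4319, -0.0744, 0.0415]
tool_rot: [-0.309, 1.564, -2.026]
contact_force: [0.2, -0.5, -3.8]
opening: 0.0406
```

```bash
python3 - <<'E'
from h import *
o,M,yy=st()
print(w2rack(o["tool_pos"]),o["tool_pos"],yy+90,o["opening"],o["contact_force"])
for c in ("scene","top"):
  im=robot.read_camera(c); cv2.imwrite(f"pics/{c}9.png",im[:,:,::-1])
  b=im[150:270,240:380] if c=="scene" else im[195:315,200:340]
  im=cv2.resize(b,None,fx=5,fy=5,interpolation=cv2.INTER_CUBIC);cv2.imwrite(f"pics/{c}9z.png",im[:,:,::-1])
E
```

```text
[-0.3701654  0.0011218] [ 0.4319053  -0.07444867  0.04145759] 81.59603738493873 0.04061850593839302 [ 0.20665568 -0.51574276 -3.78970706]
```

View pics/top9z.png

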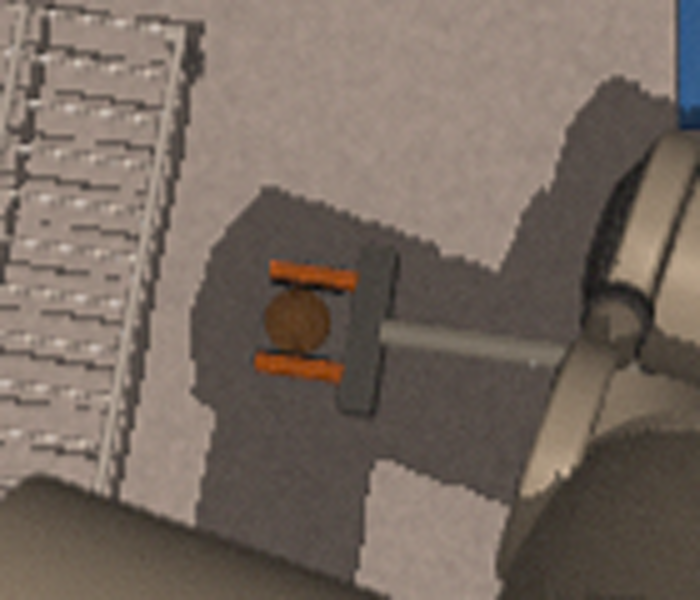

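View pics/scene9z.png

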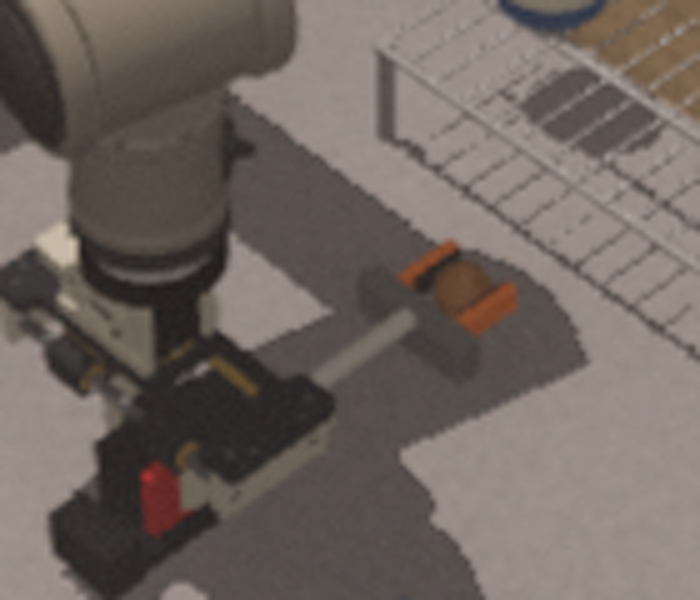

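{"fn": "play_rows", "kwargs": {"moves": [[[-0.004,0,0,0,-1],[-0.008,0,0,0,-1],[-0.012,0,0,0,-1],[-0.014,0,0,0,-1],[-0.014,0,0,0,-1],[-0.013,0,0,0,-1],[-0.01,0,0,0,-1],[-0.006,0,0,0,-1],[-0.003,0,0,0,-1],[0,0,0,0,-1]]]}}

```text
time: 17.7
tool_pos: [0.4324, -0.0694, 0.1329]
tool_rot: [-0.103, 1.565, -1.812]
contact_force: [0.4, 0.1, -2.6]
opening: 0.0402
```

```bash
python3 - <<'E'
from h import *
print(ray("top",(417,170),.024),ray("top",(451,168),.024))
for u in ((405,158),(465,158),(467,217),(408,219)): print(ray("top",u,.02).round(3))
plan((.415,-.311,.125),0,op=-1,n=20)
E
```

```text
[ 0.7024577  -0.26463062  0.024     ] [ 0.70760836 -0.35358172  0.024     ]
[ 0.737 -0.235  0.02 ]
[ 0.736 -0.393  0.02 ]
[ 0.578 -0.389  0.02 ]
[ 0.573 -0.237  0.02 ]
t 17.7 pos [ 0.4324 -0.0694  0.1329] yaw_r 82.05 open 0.0402 F [ 0.4  0.1 -2.6]
[[0.0004, 0.0008, 0.0121, np.float64(4.1), -1], [0.0004, 0.0017, 0.012, np.float64(4.1), -1], [0.0004, 0.0025, 0.0118, np.float64(4.1), -1], [0.0004, 0.0034, 0.0116, np.float64(4.1), -1], [0.0004, 0.0042, 0.0114, np.float64(4.1), -1], [0.0004, 0.005, 0.011, np.float64(4.1), -1], [0.0004, 0.0058, 0.0106, np.float64(4.1), -1], [0.0004, 0.0065, 0.0102, np.float64(4.1), -1], [0.0004, 0.0072, 0.0097, np.float64(4.1), -1], [0.0004, 0.0079, 0.0092, np.float64(4.1), -1], [0.0004, 0.0085, 0.0086, np.float64(4.1), -1], [0.0004, 0.0091, 0.008, np.float64(4.1), -1], [0.0004, 0.0097, 0.0073, np.float64(4.1), -1], [0.0004, 0.0102, 0.0066, np.float64(4.1), -1], [0.0004, 0.0106, 0.0058, np.float64(4.1), -1], [0.0004, 0.011, 0.005, np.float64(4.1), -1], [0.0004, 0.0113, 0.0042, np.float64(4.1), -1], [0.0004, 0.0116, 0.0034, np.float64(4.1), -1], [0.0004, 0.0118, 0.0026, np.float64(4.1), -1], [0.0004, 0.012, 0.0017, np.float64(4.1), -1]]
```

{"fn": "play_rows", "kwargs": {"moves": [[[0,0.001,0.006,1,-1],[0,0.001,0.012,2,-1],[0,0.002,0.016,3,-1],[0,0.003,0.016,4,-1],[0,0.004,0.015,4.5,-1],[0,0.005,0.013,5,-1],[0,0.006,0.011,5,-1],[0,0.007,0.01,5,-1],[0,0.008,0.009,5,-1],[0,0.008,0.009,5,-1]]]}}

```text
time: 18.7
tool_pos: [0.4238, -0.2086, 0.1287]
tool_rot: [-0.472, 1.56, -2.914]
contact_force: [-0.4, -1.2, -3.2]
opening: 0.0405
```

```bash
python3 - <<'E'
from h import *
plan((.425,-.308,.125),0,op=-1,n=10)
E
```

```text
t 18.7 pos [ 0.4238 -0.2086  0.1287] yaw_r 40.07 open 0.0405 F [-0.4 -1.2 -3.2]
[[0.0004, 0.0077, 0.0063, np.float64(4.01), -1], [0.0004, 0.0081, 0.0058, np.float64(4.01), -1], [0.0004, 0.0085, 0.0052, np.float64(4.01), -1], [0.0004, 0.0088, 0.0046, np.float64(4.01), -1], [0.0004, 0.0091, 0.0039, np.float64(4.01), -1], [0.0004, 0.0094, 0.0033, np.float64(4.01), -1], [0.0004, 0.0096, 0.0026, np.float64(4.01), -1], [0.0004, 0.0097, 0.002, np.float64(4.01), -1], [0.0004, 0.0099, 0.0013, np.float64(4.01), -1], [0.0004, 0.0099, 0.0006, np.float64(4.01), -1]]
```

{"fn": "play_rows", "kwargs": {"moves": [[[0,0.008,0.007,5,-1],[0,0.009,0.006,5,-1],[0,0.01,0.006,5,-1],[0,0.011,0.005,5,-1],[0,0.012,0.005,5,-1],[0,0.012,0.003,4,-1],[0,0.012,0.002,3,-1],[0,0.009,0.001,3,-1],[0,0.006,0.001,2,-1],[0,0.003,0,1,-1]]]}}

```text
time: 19.7
tool_pos: [0.4137, -0.3229, 0.1219]
tool_rot: [-0.176, 1.549, 2.947]
contact_force: [-0.6, 0.4, -3.2]
opening: 0.0407
```

```bash
python3 - <<'E'
from h import *
plan((.425,-.308,.07),0,op=-1,n=10)
for c in ("scene","top"):
  im=robot.read_camera(c); cv2.imwrite(f"pics/{c}10.png",im[:,:,::-1])
  b=im[260:410,170:360] if c=="scene" else im[130:280,330:520]
  im=cv2.resize(b,None,fx=4,fy=4,interpolation=cv2.INTER_CUBIC);cv2.imwrite(f"pics/{c}10z.png",im[:,:,::-1])
E
```

```text
t 19.7 pos [ 0.4137 -0.3229  0.1219] yaw_r 358.92 open 0.0407 F [-0.6  0.4 -3.2]
[[0.0052, -0.0015, -0.0011, np.float64(-0.11), -1], [0.0052, -0.0015, -0.0011, np.float64(-0.11), -1], [0.0052, -0.0015, -0.0011, np.float64(-0.11), -1], [0.0052, -0.0015, -0.0011, np.float64(-0.11), -1], [0.0052, -0.0015, -0.0011, np.float64(-0.11), -1], [0.0052, -0.0015, -0.0011, np.float64(-0.11), -1], [0.0052, -0.0015, -0.0011, np.float64(-0.11), -1], [0.0052, -0.0015, -0.0011, np.float64(-0.11), -1], [0.0052, -0.0015, -0.0011, np.float64(-0.11), -1], [0.0052, -0.0015, -0.0011, np.float64(-0.11), -1]]
```

View pics/top10z.png

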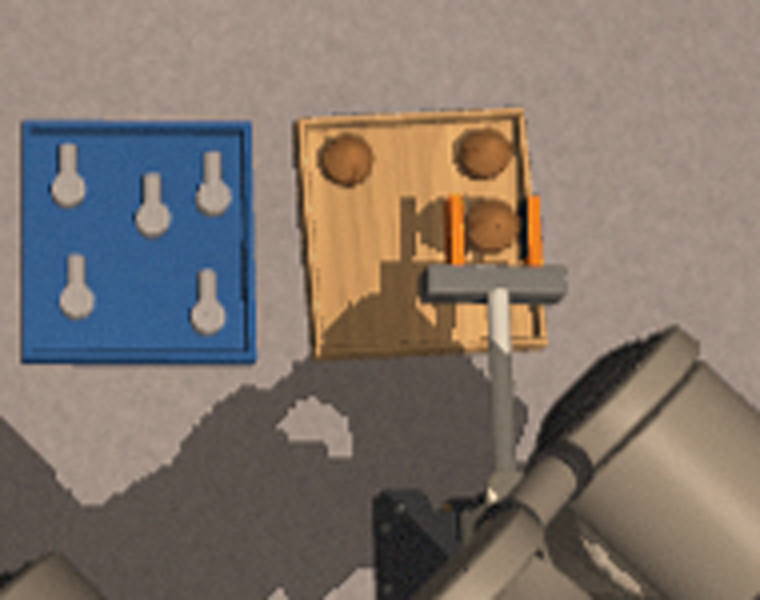

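View pics/scene10z.png

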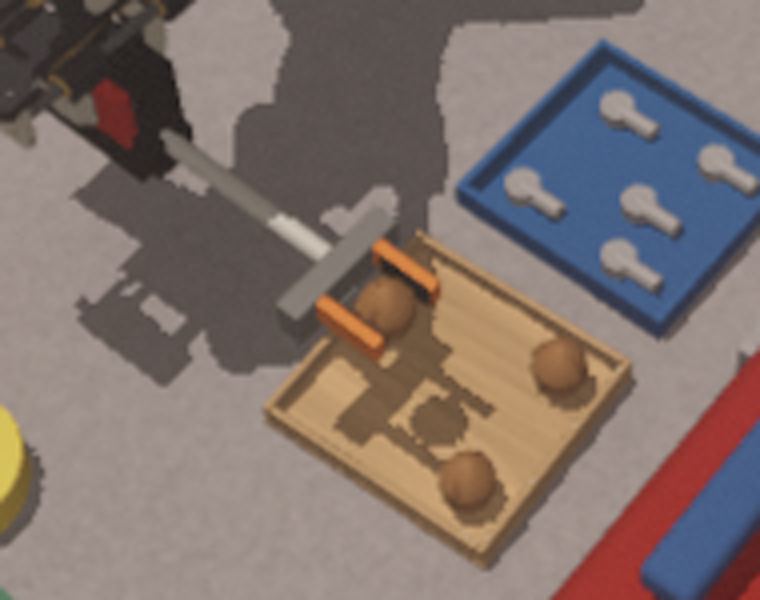

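```bash
python3 - <<'E'
from fit import *
from h import *
T=lambda u,v:np.array([330+u/4,130+v/4]); S=lambda u,v:np.array([170+u/4,260+v/4])
H=.02
q=fit([("top",(.08,.075,H),T(297,118)),("top",(.08,-.075,H),T(522,108)),("top",(-.08,-.075,H),T(548,346)),("top",(-.08,.075,H),T(316,355)),
("scene",(.08,.075,H),S(632,362)),("scene",(.08,-.075,H),S(483,560)),("scene",(-.08,-.075,H),S(265,408)),("scene",(-.08,.075,H),S(420,235))],[.65,-.31,0.])
d=json.load(open("poses.json"));d["tray"]=q.tolist();json.dump(d,open("poses.json","w"))
c,s=np.cos(q[2]),np.sin(q[2])
w=q[:2]+[-.018*c,-.018*s]
y=np.degrees(q[2]); print("walnut target",w)
g=w-np.array([.217*c+.0047*s,.217*s-.0047*c]); print("tcp",g,y)
plan((*g,.07),y,op=-1,n=8)
o=st()[0]; 
# where is the held walnut now, image
for z in (.115,.12): print(ray("top",T(492,226),z), ray("scene",S(387,306),z))
E
```

```text
[ 0.6573 -0.3112  0.0452] 2.59
[[-0.2, -0.5], [0.5, -0.6], [0.1, -0.7], [0.0, -0.2], [0.4, 0.0], [-0.3, -0.9], [-1.0, -0.0], [-0.3, -1.2]]
walnut target [ 0.63932425 -0.31201   ]
tcp [ 0.42233335 -0.31711262] 2.5878582811530007
t 19.8 pos [ 0.414  -0.3225  0.1221] yaw_r 359.02 open 0.0405 F [-1.1 -0.  -2.9]
[[0.0065, -0.0007, -0.001, np.float64(-0.45), -1], [0.0065, -0.0007, -0.001, np.float64(-0.45), -1], [0.0065, -0.0007, -0.001, np.float64(-0.45), -1], [0.0065, -0.0007, -0.001, np.float64(-0.45), -1], [0.0065, -0.0007, -0.0011, np.float64(-0.45), -1], [0.0065, -0.0007, -0.0011, np.float64(-0.45), -1], [0.0065, -0.0006, -0.0011, np.float64(-0.45), -1], [0.0065, -0.0006, -0.0011, np.float64(-0.45), -1]]
[ 0.63210885 -0.33146845  0.115     ] [ 0.63655074 -0.33372279  0.115     ]
[ 0.6307039  -0.33010657  0.12      ] [ 0.63879876 -0.33587772  0.12      ]
```

{"fn": "play_rows", "kwargs": {"moves": [[[0.003,-0.001,-0.001,-0.5,-1],[0.006,-0.001,-0.001,-0.5,-1],[0.008,-0.001,-0.001,-0.5,-1],[0.008,-0.001,-0.001,-0.5,-1],[0.008,-0.001,-0.001,-0.5,-1],[0.008,-0.001,-0.002,-0.5,-1],[0.005,0,-0.001,-0.5,-1],[0.003,0,0,0,-1],[0,0,0,0,-1],[0,0,0,0,-1]]]}}

```text
time: 20.8
tool_pos: [0.4214, -0.3132, 0.0675]
tool_rot: [-0.324, 1.547, 2.871]
contact_force: [0.7, 0.5, -2.6]
opening: 0.0405
```

```bash
python3 - <<'E'
from h import *
plan((.4223,-.3171,.036),2.59,op=-1,n=8)
E
```

```text
t 20.8 pos [ 0.4214 -0.3132  0.0675] yaw_r 3.07 open 0.0405 F [ 0.7  0.5 -2.6]
[[0.0039, 0.0005, -0.0001, np.float64(0.06), -1], [0.0039, 0.0005, -0.0001, np.float64(0.06), -1], [0.0039, 0.0005, -0.0001, np.float64(0.06), -1], [0.0039, 0.0005, -0.0001, np.float64(0.06), -1], [0.0039, 0.0005, -0.0001, np.float64(0.06), -1], [0.0039, 0.0005, -0.0001, np.float64(0.06), -1], [0.0039, 0.0005, -0.0001, np.float64(0.06), -1], [0.0039, 0.0005, -0.0001, np.float64(0.06), -1]]
```

```bash
python3 - <<'E'
from h import *
o,M,yy=st(); print(M.round(4))
for c in ("scene","top"):
  im=robot.read_camera(c); cv2.imwrite(f"pics/{c}11.png",im[:,:,::-1])
  b=im[260:410,170:360] if c=="scene" else im[130:280,330:520]
  im=cv2.resize(b,None,fx=4,fy=4,interpolation=cv2.INTER_CUBIC);cv2.imwrite(f"pics/{c}11z.png",im[:,:,::-1])
E
```

```text
[[-0.0225  0.0536 -0.9983]
 [ 0.0062 -0.9985 -0.0537]
 [-0.9997 -0.0075  0.0222]]
```

View pics/scene11z.png

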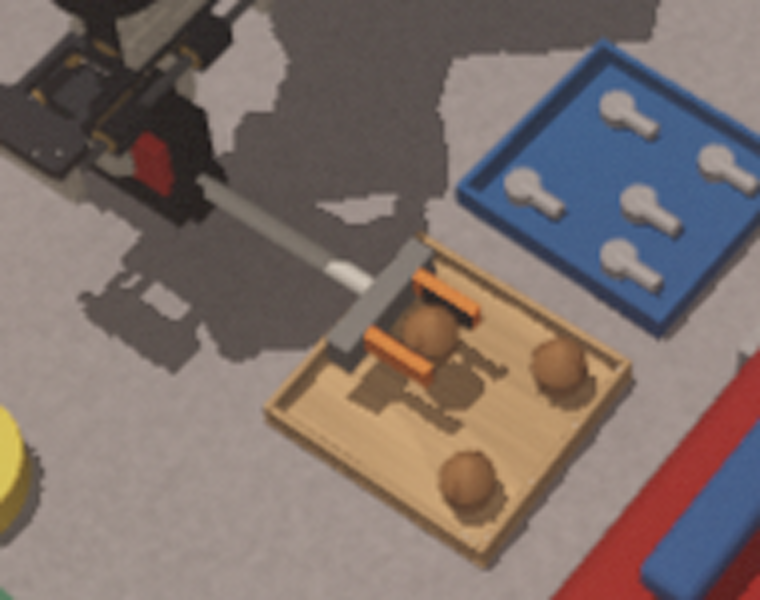

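View pics/top11z.png

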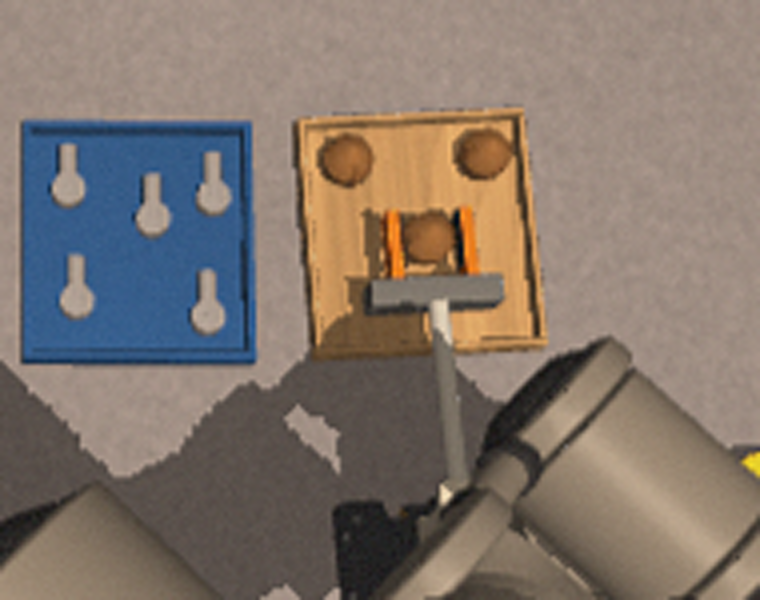

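{"fn": "play_rows", "kwargs": {"moves": [[[0.002,0,0,0,-1],[0.004,0,0,0,-1],[0.004,0,0,0,-1],[0.004,0,0,0,-1],[0.004,0,0,0,-1],[0.003,0,0,0,-1],[0.002,0,0,0,-1],[0.001,0,0,0,-1],[0,0,0,0,-1],[0,0,0,0,-1]]]}}

```text
time: 21.9
tool_pos: [0.421, -0.3136, 0.042]
tool_rot: [-0.292, 1.549, 2.903]
contact_force: [0.3, -0.1, -3.9]
opening: 0.0409
```

```bash
python3 - <<'E'
from h import *
o,M,yy=st(); print(M[:,0].round(4),M[:,2].round(4),o["tool_pos"],o["contact_force"],o["torque"].round(3),o["opening"])
E
```

```text
[-0.0215  0.0052 -0.9998] [-0.9984 -0.0532  0.0211] [ 0.42103    -0.31360256  0.04201373] [ 0.26088772 -0.0526842  -3.93075373] [ 0.004  0.016 -0.008] 0.04091855736528898
```

{"fn": "play_rows", "kwargs": {"moves": [[[0.001,0,0,0,-1],[0.001,0,0,0,-1],[0,0,0,0,-1],[0,0,0,0,-1],[0,0,0,0,-1],[0,0,0,0,-1],[0,0,0,0,-1],[0,0,0,0,-1],[0,0,0,0,-1],[0,0,0,0,-1]]]}}

```text
time: 22.9
tool_pos: [0.4213, -0.3138, 0.0404]
tool_rot: [-0.262, 1.55, 2.933]
contact_force: [-0.4, 0.9, -3.1]
opening: 0.0411
```

```bash
python3 - <<'E'
from h import *
for i in range(3):
  o,M,yy=st(); print(o["tool_pos"],o["contact_force"].round(2),o["torque"].round(3),o["opening"])
  im=robot.read_camera("scene" if i else "top")
  cv2.imwrite(f"pics/p12_{i}.png",cv2.resize(im[290:390,210:340] if i else im[150:250,390:520],None,fx=5,fy=5,interpolation=cv2.INTER_CUBIC)[:,:,::-1])
E
```

```text
[ 0.42126897 -0.31384777  0.04039169] [-0.43  0.9  -3.12] [-0.012 -0.006  0.003] 0.04111966491459098
[ 0.42128711 -0.31384363  0.04039474] [-0.09  0.05 -2.73] [ 0.024 -0.038 -0.027] 0.04074838133766239
[ 0.42126369 -0.31385024  0.04039515] [-0.71  0.31 -2.75] [ 0.001 -0.018  0.013] 0.040723173110861016
```

View pics/p12_1.png

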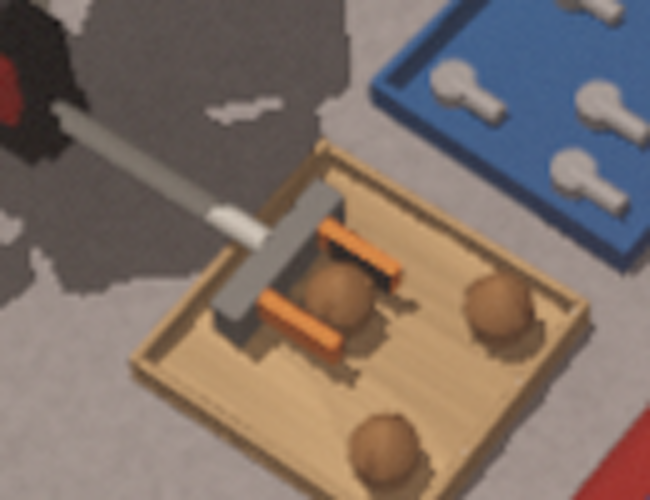

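{"fn": "play_rows", "kwargs": {"moves": [[[0.001,0,0,0,-1],[0,0,0,0,-1],[0,0,0,0,-1],[0.001,0,0,0,-1],[0,0,0,0,-1],[0,0,0,0,-1],[0,0,0,0,-1],[0,0,0,0,-1],[0,0,0,0,-1],[0,0,0,0,-1]]]}}

```text
time: 24.05
tool_pos: [0.4213, -0.3139, 0.0383]
tool_rot: [-0.259, 1.55, 2.936]
contact_force: [-0.8, -0.2, -2.6]
opening: 0.0404
```

```bash
python3 - <<'E'
from h import *
for i in range(3):
  o,M,yy=st(); print(o["tool_pos"],o["contact_force"].round(2),o["torque"].round(3),o["opening"])
  im=robot.read_camera("scene" if i else "top")
E
```

```text
[ 0.42128326 -0.31389302  0.03829782] [-0.82 -0.18 -2.59] [-0.017 -0.084  0.039] 0.040401344968982664
[ 0.42129651 -0.31389578  0.03832314] [ 1.    0.45 -2.35] [0.025 0.013 0.04 ] 0.040753710528163366
[ 0.42129149 -0.31389011  0.03831483] [ 0.48  0.51 -2.2 ] [-0.025 -0.005  0.053] 0.04037806765051948
```

{"fn": "play_rows", "kwargs": {"moves": [[[0.001,0,0,0,-1],[0,0,0,0,-1],[0,0,0,0,-1],[0.001,0,0,0,-1],[0,0,0,0,-1],[0,0,0,0,-1],[0,0,0,0,-1],[0,0,0,0,-1],[0,0,0,0,-1],[0,0,0,0,-1]]]}}

```text
time: 25.2
tool_pos: [0.4213, -0.314, 0.0364]
tool_rot: [-0.245, 1.55, 2.95]
contact_force: [-0.1, -0.7, -1.9]
opening: 0.0408
```

```bash
python3 - <<'E'
from h import *
for i in range(3):
  o,M,yy=st(); print(o["tool_pos"],o["contact_force"].round(2),o["torque"].round(3),o["opening"])
  im=robot.read_camera("scene" if i else "top")
  cv2.imwrite(f"pics/p13_{i}.png",cv2.resize(im[290:390,210:340] if i else im[150:250,390:520],None,fx=5,fy=5,interpolation=cv2.INTER_CUBIC)[:,:,::-1])
E
```

```text
[ 0.42133555 -0.31402691  0.03641307] [-0.08 -0.72 -1.86] [ 0.068 -0.086  0.003] 0.04078266852772463
[ 0.42133877 -0.31398112  0.03639055] [ 0.05  0.61 -1.81] [ 0.059 -0.08   0.063] 0.04081250017121114
[ 0.42131387 -0.31399848  0.03640974] [-0.07  0.18 -1.83] [ 0.048 -0.076  0.058] 0.04072028443166978
```

View pics/p13_1.png

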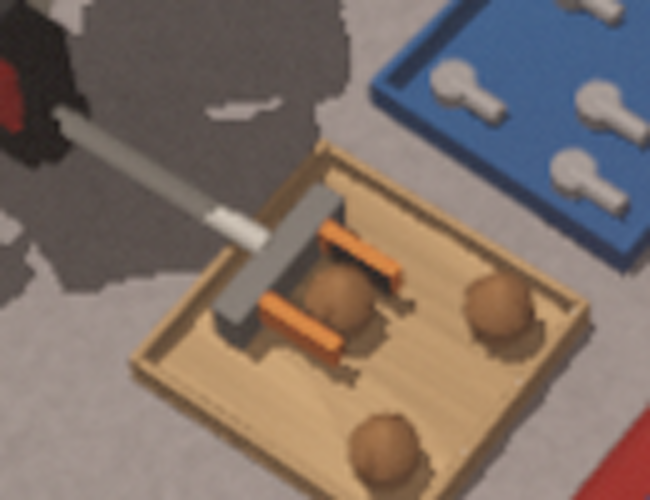

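{"fn": "play_rows", "kwargs": {"moves": [[[0,0,0,0,-1],[0,0,0,0,-1],[0,0,0,0,-1],[0,0,0,0,-1],[0,0,0,0,-1],[0,0,0,0,-1],[0,0,0,0,-1],[0,0,0,0,-1],[0,0,0,0,-1],[0,0,0,0,-1]]], "grip_force": 14}}

```text
time: 26.35
tool_pos: [0.4212, -0.3139, 0.036]
tool_rot: [-0.262, 1.55, 2.933]
contact_force: [-0.3, -0.1, -2.6]
opening: 0.0413
```

{"fn": "play_rows", "kwargs": {"moves": [[[0,0,0,0,-1],[0,0,0,0,-1],[0,0,0,0,-1],[0,0,0,0,-1],[0,0,0,0,-1],[0,0,0,0,-1],[0,0,0,0,-1],[0,0,0,0,-1],[0,0,0,0,-1],[0,0,0,0,-1]]], "grip_force": 10}}

```text
time: 27.35
tool_pos: [0.4212, -0.3139, 0.036]
tool_rot: [-0.262, 1.55, 2.933]
contact_force: [0.1, -0.0, -3.6]
opening: 0.044
```

{"fn": "play_rows", "kwargs": {"moves": [[[0,0,0,0,-1],[0,0,0,0,-1],[0,0,0,0,-1],[0,0,0,0,-1],[0,0,0,0,-1],[0,0,0,0,-1],[0,0,0,0,-1],[0,0,0,0,-1],[0,0,0,0,-1],[0,0,0,0,-1]]], "grip_force": 7}}

```text
time: 28.35
tool_pos: [0.4212, -0.3139, 0.0361]
tool_rot: [-0.261, 1.55, 2.934]
contact_force: [0.2, 0.3, -3.5]
opening: 0.0499
```

```bash
python3 - <<'E'
from h import *
for i in range(2):
  o,M,yy=st(); print(o["tool_pos"],o["contact_force"].round(2),o["torque"].round(3),o["opening"])
  im=robot.read_camera("scene" if i else "top")
  cv2.imwrite(f"pics/p14_{i}.png",cv2.resize(im[290:390,210:340] if i else im[150:250,390:520],None,fx=5,fy=5,interpolation=cv2.INTER_CUBIC)[:,:,::-1])
E
```

```text
[ 0.42123979 -0.31387332  0.03607367] [ 0.19  0.32 -3.47] [-0.053 -0.014  0.011] 0.04992643955140615
[ 0.42126    -0.31387462  0.03604982] [ 0.2  -0.1  -3.76] [-0.014 -0.035 -0.016] 0.04997678946324096
```

View pics/p14_1.png

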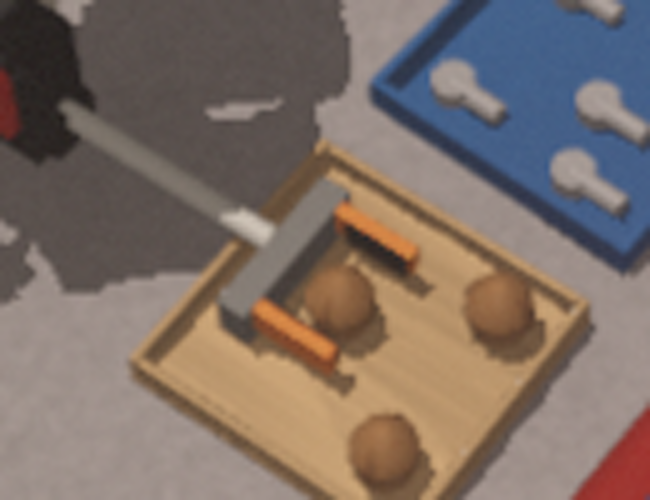

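View pics/p14_0.png

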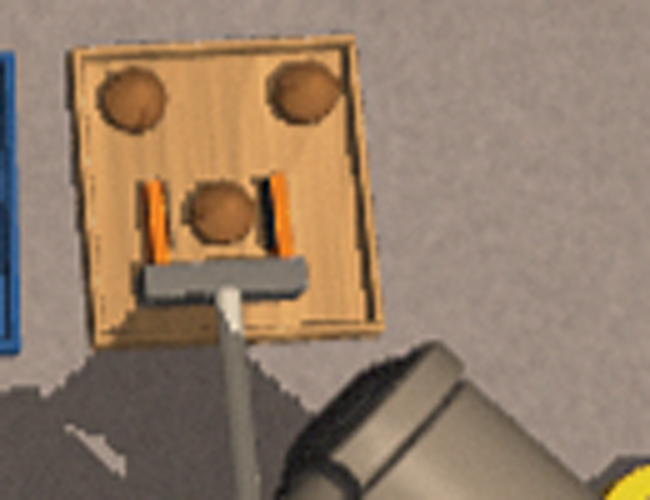

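{"fn": "play_rows", "kwargs": {"moves": [[[-0.004,0,0,0,-1],[-0.007,0,0.001,0,-1],[-0.01,0,0,0,-1],[-0.012,0,0.001,0,-1],[-0.014,0,0,0,-1],[-0.014,0,0,0,-1],[-0.014,0,0,0,-1],[-0.012,0,0,0,-1],[-0.006,0,0,0,-1],[-0.003,0,0,0,-1]]]}}

```text
time: 29.45
tool_pos: [0.4213, -0.3148, 0.1433]
tool_rot: [-0.096, 1.554, 3.099]
contact_force: [0.6, -0.3, -3.2]
opening: 0.0498
```

```bash
python3 - <<'E'
from h import *
plan((.4245,-.288,.125),90,op=-1,n=20)
for i in range(2):
  im=robot.read_camera("scene" if i else "top")
  cv2.imwrite(f"pics/p15_{i}.png",cv2.resize(im[270:390,190:340] if i else im[150:270,380:530],None,fx=5,fy=5,interpolation=cv2.INTER_CUBIC)[:,:,::-1])
E
```

```text
t 29.45 pos [ 0.4213 -0.3148  0.1433] yaw_r 3.04 open 0.0498 F [ 0.6 -0.3 -3.2]
[[0.0009, -0.0013, -0.0002, np.float64(-4.35), -1], [0.0009, -0.0013, -0.0003, np.float64(-4.35), -1], [0.0009, -0.0013, -0.0004, np.float64(-4.35), -1], [0.0009, -0.0012, -0.0005, np.float64(-4.35), -1], [0.0009, -0.0012, -0.0006, np.float64(-4.35), -1], [0.0009, -0.0012, -0.0007, np.float64(-4.35), -1], [0.0009, -0.0011, -0.0008, np.float64(-4.35), -1], [0.0009, -0.001, -0.0009, np.float64(-4.35), -1], [0.0009, -0.001, -0.0009, np.float64(-4.35), -1], [0.0009, -0.0009, -0.001, np.float64(-4.35), -1], [0.0009, -0.0008, -0.0011, np.float64(-4.35), -1], [0.0009, -0.0007, -0.0011, np.float64(-4.35), -1], [0.0009, -0.0006, -0.0012, np.float64(-4.35), -1], [0.0009, -0.0005, -0.0012, np.float64(-4.35), -1], [0.0009, -0.0004, -0.0013, np.float64(-4.35), -1], [0.0009, -0.0003, -0.0013, np.float64(-4.35), -1], [0.0009, -0.0002, -0.0013, np.float64(-4.35), -1], [0.0009, -0.0001, -0.0013, np.float64(-4.35), -1], [0.0009, -0.0, -0.0014, np.float64(-4.35), -1], [0.0009, 0.0001, -0.0013, np.float64(-4.35), -1]]
```

View pics/p15_1.png

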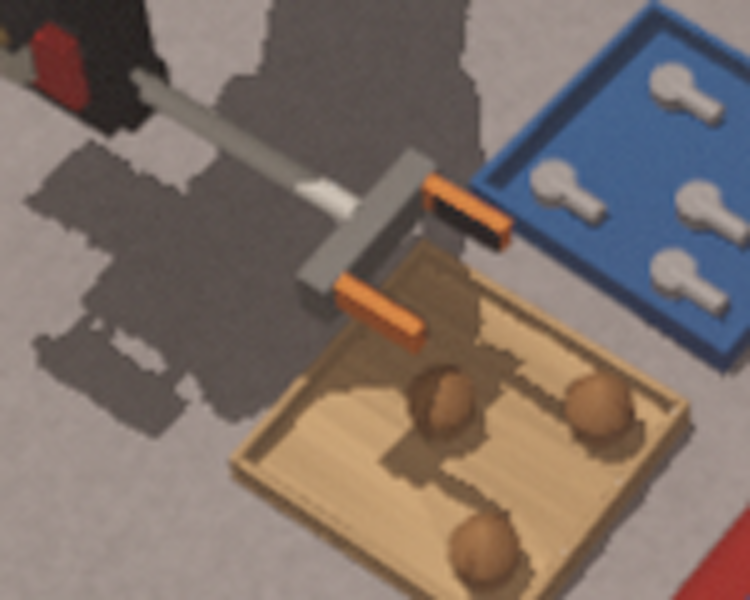

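{"fn": "play_rows", "kwargs": {"moves": [[[0,-0.001,0,-1.5,-1],[0,-0.001,0,-3,-1],[0,-0.001,0,-5,-1],[0,-0.001,0,-6,-1],[0,-0.001,0,-6,-1],[0,-0.001,-0.001,-6,-1],[0,-0.001,-0.001,-6,-1],[0,-0.001,-0.001,-6,-1],[0,-0.001,-0.001,-6,-1],[0,-0.001,-0.001,-6,-1]]]}}

```text
time: 30.55
tool_pos: [0.418, -0.2991, 0.1356]
tool_rot: [-1.394, 1.54, 2.747]
contact_force: [-0.1, -0.6, -2.7]
opening: 0.0495
```

{"fn": "play_rows", "kwargs": {"moves": [[[0.003,-0.001,-0.001,-6,-1],[0.003,-0.001,-0.001,-6,-1],[0.004,0,-0.001,-6,-1],[0.005,0,-0.001,-6,-1],[0.005,0,-0.001,-5,-1],[0.004,0,-0.001,-3,-1],[0.003,0,-0.001,-2,-1],[0.002,0,0,-1,-1],[0,0,0,0,-1],[0,0,0,0,-1]]]}}

```text
time: 31.55
tool_pos: [0.4141, -0.2874, 0.0992]
tool_rot: [-2.158, 1.527, 2.633]
contact_force: [0.6, -0.3, -2.5]
opening: 0.0501
```

```bash
python3 - <<'E'
from h import *
plan((.4245,-.288,.06),90,op=-1,n=10)
o,M,yy=st(); print(M.round(4), o["qpos"])
E
```

```text
t 31.55 pos [ 0.4141 -0.2874  0.0992] yaw_r 94.53 open 0.0501 F [ 0.6 -0.3 -2.5]
[[0.0039, 0.001, 0.0001, np.float64(0.45), -1], [0.0039, 0.001, 0.0001, np.float64(0.45), -1], [0.0039, 0.001, 0.0001, np.float64(0.45), -1], [0.0039, 0.001, 0.0001, np.float64(0.45), -1], [0.0039, 0.001, 0.0001, np.float64(0.45), -1], [0.0039, 0.001, 0.0001, np.float64(0.45), -1], [0.0039, 0.001, 0.0001, np.float64(0.45), -1], [0.0039, 0.001, 0.0001, np.float64(0.45), -1], [0.0039, 0.001, 0.0001, np.float64(0.45), -1], [0.0039, 0.001, 0.0001, np.float64(0.45), -1]]
[[-0.0379  0.9962  0.0781]
 [ 0.0212  0.0789 -0.9967]
 [-0.9991 -0.0362 -0.0241]] [-0.75212789  0.46984373  1.71693665 -0.01247105  0.99702275 -0.82375337]
```

{"fn": "play_rows", "kwargs": {"moves": [[[0.004,0.001,0,0,-1],[0.008,0.001,0,0,-1],[0.01,0.001,0,0,-1],[0.011,0.001,0,0,-1],[0.011,0.001,0,0,-1],[0.01,0.001,0,0,-1],[0.007,0,0,0,-1],[0.004,0,0,0,-1],[0.002,0,0,0,-1],[0,0,0,0,-1]]]}}

```text
time: 32.55
tool_pos: [0.4175, -0.2856, 0.0264]
tool_rot: [-2.148, 1.527, 2.643]
contact_force: [0.3, 0.9, -2.2]
opening: 0.0498
```

```bash
python3 - <<'E'
from h import *
o,M,yy=st(); print(M.round(4), o["tool_pos"],o["contact_force"].round(2),o["torque"].round(2))
E
```

```text
[[-0.0388  0.9963  0.0772]
 [ 0.0211  0.0781 -0.9967]
 [-0.999  -0.037  -0.0241]] [ 0.41754104 -0.28561172  0.02638959] [ 0.27  0.91 -2.21] [ 0.05 -0.21 -0.  ]
```

{"fn": "play_rows", "kwargs": {"moves": [[[0.001,0,0,0,-1],[0,0,0,0,-1],[0,0,0,0,0.15],[0,0,0,0,0.2],[0,0,0,0,0.3],[0,0,0,0,0.5],[0,0,0,0,0.8],[0,0,0,0,1],[0,0,0,0,1],[0,0,0,0,1]]]}}

```text
time: 33.55
tool_pos: [0.4188, -0.2868, 0.0271]
tool_rot: [-2.117, 1.531, 2.673]
contact_force: [-0.2, 1.2, 0.3]
opening: 0.0908
```

```bash
python3 - <<'E'
from h import *
o,M,yy=st(); print(o["tool_pos"],o["opening"],o["contact_force"].round(2),o["torque"].round(2))
for i in range(2):
  im=robot.read_camera("scene" if i else "top")
  cv2.imwrite(f"pics/p16_{i}.png",cv2.resize(im[200:390,140:330] if i else im[130:320,320:510],None,fx=3,fy=3,interpolation=cv2.INTER_CUBIC)[:,:,::-1])
E
```

```text
[ 0.4187556  -0.28684654  0.02706871] 0.09075765899821392 [-0.19  1.17  0.3 ] [-0.02 -0.13 -0.01]
```

View pics/p16_1.png

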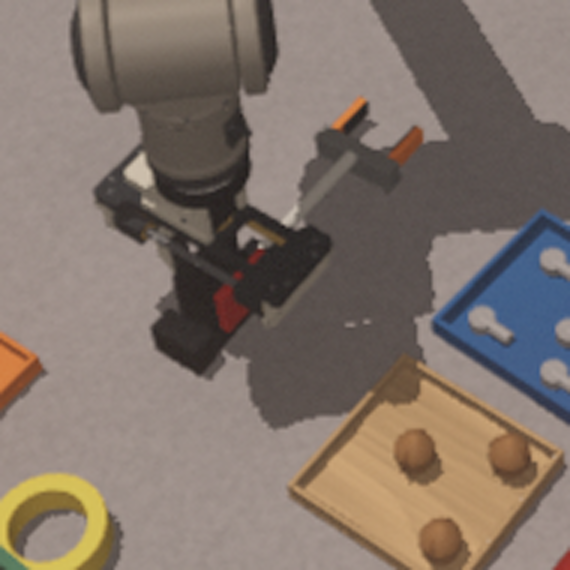

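{"fn": "play_rows", "kwargs": {"moves": [[[-0.004,0,0,0,1],[-0.008,0,0,0,1],[-0.012,0,0,0,1],[-0.016,0,0,0,1],[-0.018,0,0,0,1],[-0.018,0,0,0,1],[-0.018,0,0,0,1],[-0.016,0,0,0,1],[-0.01,0,0,0,1],[-0.004,0,0,0,1]]]}}

```text
time: 34.65
tool_pos: [0.4237, -0.2894, 0.1634]
tool_rot: [-2.082, 1.536, 2.708]
contact_force: [0.5, -0.3, -0.2]
opening: 0.0919
```

{"fn": "play_rows", "kwargs": {"moves": [[[-0.005,0,0.005,0,1],[0,0,0.015,0,1],[0,0,0.025,0,1],[0,0,0.03,0,1],[0,0,0.03,0,1],[0,0,0.025,0,1],[0,0,0.015,0,1],[0,0,0.005,0,1],[0,0,0,0,1],[0,0,0,0,1]]]}}

```text
time: 35.65
tool_pos: [0.4327, -0.4501, 0.159]
tool_rot: [-2.154, 1.527, 2.635]
contact_force: [-0.2, 0.0, -0.5]
opening: 0.092
```

```bash
python3 - <<'E'
from h import *
o,M,yy=st(); print(o["tool_pos"],o["opening"],o["contact_force"].round(2))
for i in range(2):
  im=robot.read_camera("scene" if i else "top")
  cv2.imwrite(f"pics/p17_{i}.png",im[:,:,::-1])
  cv2.imwrite(f"pics/p17z_{i}.png",cv2.resize(im[200:390,140:330] if i else im[130:320,320:510],None,fx=3,fy=3,interpolation=cv2.INTER_CUBIC)[:,:,::-1])
E
```

```text
[ 0.4326917  -0.4501021   0.15896592] 0.09195082023078983 [-0.19  0.02 -0.54]
```

View pics/p17z_1.png

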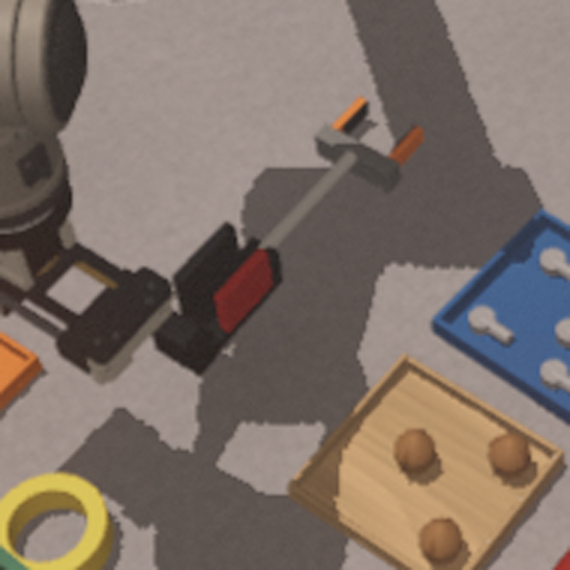

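View pics/p17_0.png

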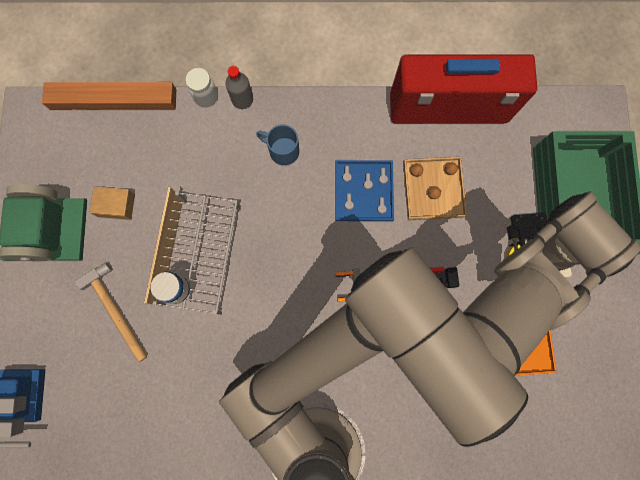

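The picture shows three walnuts standing in the wooden tray, the lost one at (433,192) in the top view. The reacher lies flat on the bench with its jaws open at about (345,285), clear of the trays and the rack. The tin, mug, carton, hammer and tape have not moved. I'll hand in.

```bash
python3 - <<'E'
from h import *
print(robot.hand_in())
E
```

```text
the job is handed in; nothing more can be done
None
```

The lost walnut is standing on the floor of the wooden walnut tray, and the reacher is lying flat on the bench with its trigger released. I handed the job in at about 35.8 s of the 69 s allowed; the interface gave no verdict.

- **Grip on the walnut:** I ramped the squeeze up to 20 N. The fingers stopped at 41 mm, which works out to about 4–4.5 N per jaw.
- **Placing it:** I lowered the walnut until the force reading showed it touching the tray floor. I then eased the squeeze off in three stages before lifting the reacher away.
- **Last pictures:**
  - The lost walnut is standing in the tray with the other two.
  - The reacher is at about its original spot, well clear of the trays and the rack, with its jaws open.
  - The tin, mug, carton, hammer and tape look unmoved. In the last top view the tape was mostly hidden by the arm, so that check rests on the scene view.
- **One deviation:** The tool drifted 1–2.5° off vertical during the big turns. I allowed for it when setting the walnut down, and the reacher looks flat after release.

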